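# Bind memo pads in the padding press

## Task

Pile all the memo pads on the bed of the blue padding press, square between the two fences, and lower the wooden pressing board gently on top of the pile by its grip bar until it rests there, bar along the length of the pads. Then set the adjustable wrench over the brass nut, roll its worm until the jaws close snugly on the nut, and with the wrench turn the nut clockwise as far as it goes to close the far fence. Finally take the wrench off and lay it flat on the grey mat, leaving everything else on the desk as it is.

Things in the scene. Friction and masses are not known exactly. Their poses are not given: they have to be found in the camera images.
- pad1_c (a point): a memo pad, a white paper block on card with one red glued end, 90 x 60 x 20 mm; this point is its centre, 10 mm above its underside; x along its 90 mm length, z up; weighs 0.09 kg. Between one and three pads are present
- pad2_c (a point): a memo pad, a white paper block on card with one red glued end, 90 x 60 x 20 mm; this point is its centre, 10 mm above its underside; x along its 90 mm length, z up; weighs 0.09 kg. Between one and three pads are present
- pad3_c (a point): a memo pad, a white paper block on card with one red glued end, 90 x 60 x 20 mm; this point is its centre, 10 mm above its underside; x along its 90 mm length, z up; weighs 0.09 kg. Between one and three pads are present
- pad1: the same pad, origin at the centre of its underside (named only for contact rules)
- pad2: the same pad, origin at the centre of its underside (named only for contact rules)
- pad3: the same pad, origin at the centre of its underside (named only for contact rules)
- bay (a point): centre of the press bed, on its surface (12 mm above the desk); x along the bed's length, away from the robot, y left. The near fence is fixed, its inner face at x = -48 mm; the far fence's inner face is at +56.5 mm with the nut at 0 and +46.5 mm with the nut home. Fences are 34 mm high and 54 mm wide; the bed's y sides are open. Pads lie with their length along x
- press: the blue padding press, a plate 160 x 310 x 12 mm, length along y, fixed to the desk: origin under its middle. Bed at y = +90 mm, nut at y = -90 mm; a grey linkage housing 50 x 85 mm, 22 mm high on the plate, stands between them at x = +27 to +77 mm
- board_grip (a point): wooden pressing board 86 x 62 x 14 mm with a grip bar along its x axis standing on it, 60 long x 16 wide, from 14 to 44 mm above the underside; this point lies on the bar 30 mm above the board's underside; 0.28 to 0.52 kg
- board: the same board, origin at the centre of its underside
- nut_c (a point): centre of the brass hexagon nut, 8 mm above the press plate; 36 mm across flats, 41.6 across corners, 16 high; axis vertical. The flats facing this frame's +y and -y are parallel to its x axis. A wrench whose x axis lies along this x axis grips those two flats; its handle then points to the robot, a little to the right before the turn and a little to the left after
- nut (a joint): turn of the nut in rad, clockwise from above, 0 open to 1.06 (stop, fence closed); starts at 0 to 0.12; stiff, about 0.18 N m, stays where it is left; moves the far fence 10.4 mm per rad towards the robot
- wrench_snug (a point): steel adjustable wrench 194 mm long, 14 mm thick, 0.36 kg, lying flat, worm on top. This point is 7 mm above the underside, where the centre of a 36 mm nut is when the jaws are snug on it; x points out of the jaws, away from the handle, y to the fixed jaw, whose flat face is at y = +18 mm; the sliding jaw is on the -y side. Throat at x = -23 mm, jaw tips at x = +20 mm; head about 80 mm wide
- wrench_grip (a point): point on the middle of the wrench handle, 105 mm behind the jaws' centre (x = -105 mm from wrench_snug), 7 mm above the underside; the handle is 22 mm wide, 12 mm thick and runs straight along x from -55 to -174 mm
- wrench: the same wrench, origin 7 mm under wrench_snug
- worm_top (a point): top of the worm, a knurled roller 16 mm long, 19 mm in diameter, axis along the wrench's y, 41.5 mm behind the jaws' centre; this point is 21 mm above the wrench's underside, 7 mm proud of the head. Dragging a fingertip pressed lightly on it towards the jaws (wrench +x) rolls it so that the jaws close, dragging back opens them; it needs about 3 N along the drag
- worm (a joint): turn of the worm in rad, growing as the jaws close; 9.5 mm of drag turns it 1 rad
- jaw (a joint): travel of the sliding jaw in m, 2 mm per rad of the worm: the opening is 48 mm at 0 and 48 mm minus this value otherwise, 36 mm (the nut) at 0.012; it starts at 0.0016 to 0.006; it holds by itself
- mat_c (a point): centre of the top of a thin grey mat with black rim, 230 (x) x 120 (y) mm, 3 mm thick, fixed; the wrench starts on it, its jaws towards the mat's +x end
- glue_bottle: yellow-label glue bottle, bystander
- gel_bottle: hand gel bottle, bystander
- marker: pink highlighter, bystander
- mouse: black computer mouse, bystander
Not all that is in view belongs to the job. What is shaped like the board but red is not meant.

How it is judged:
On the way, in this order (a step that is already met when the one before it is completed fails the run):
1. all the memo pads lie piled and square on the bed of the press, released (horizontal distance between each of pad1_c, pad2_c, pad3_c and bay below 0.013 m and angle between each of pad1_c, pad2_c, pad3_c's own z axis and vertical below 0.12 rad and angle between the x axis of each of pad1_c, pad2_c, pad3_c and the x axis of bay, either way round below 0.15 rad and z of pad1_c in the frame of bay between 0.005 and 0.056 m and z of pad2_c in the frame of bay between 0.005 and 0.056 m and z of pad3_c in the frame of bay between 0.005 and 0.056 m and contact force between the fingers and pad1 below 0.5 N and contact force between the fingers and pad2 below 0.5 N and contact force between the fingers and pad3 below 0.5 N), for 0.2 s.
2. the board rests on the pile, released (horizontal distance between board_grip and bay below 0.015 m and angle between board_grip's own z axis and vertical below 0.12 rad and angle between the x axis of board_grip and the x axis of bay, either way round below 0.15 rad and z of board_grip in the frame of bay between 0.045 and 0.095 m and contact force between the fingers and board below 0.5 N and z of board_grip in the frame of pad1_c above 0.03 m and z of board_grip in the frame of pad2_c above 0.03 m and z of board_grip in the frame of pad3_c above 0.03 m), for 0.2 s.
3. the wrench sits flat on the nut, its jaws closed to within 1.5 mm of the nut's width, before the nut is turned (horizontal distance between wrench_snug and nut_c below 0.009 m and z of wrench_snug in the frame of nut_c below 0.005 m and angle between wrench_snug's own z axis and vertical below 0.1 rad and value of joint jaw above 0.0105 m and value of joint nut below 0.4 rad), for 0.2 s.
4. the nut is turned home with the wrench on it (value of joint nut above 0.98 rad and horizontal distance between wrench_snug and nut_c below 0.012 m and z of wrench_snug in the frame of nut_c below 0.008 m), for 0.1 s.
At the end, for the whole second after the job is handed in: Every pad lies flat and square on the bed within 13 mm of its centre; the board lies on top of them within 15 mm, square (0.15 rad) and released; the nut is turned to 0.95 rad or more; the wrench lies flat, worm up, at rest on the mat, with the middles of handle and jaws over the mat (all of step 2 and horizontal distance between each of pad1_c, pad2_c, pad3_c and bay below 0.013 m and angle between each of pad1_c, pad2_c, pad3_c's own z axis and vertical below 0.12 rad and angle between the x axis of each of pad1_c, pad2_c, pad3_c and the x axis of bay, either way round below 0.15 rad and z of pad1_c in the frame of bay between 0.005 and 0.056 m and z of pad2_c in the frame of bay between 0.005 and 0.056 m and z of pad3_c in the frame of bay between 0.005 and 0.056 m and value of joint nut above 0.95 rad and x of wrench_grip in the frame of mat_c between -0.115 and 0.115 m and y of wrench_grip in the frame of mat_c between -0.06 and 0.06 m and x of wrench_snug in the frame of mat_c between -0.125 and 0.125 m and y of wrench_snug in the frame of mat_c between -0.06 and 0.06 m and height (world z) of wrench_snug below 0.016 m and angle between wrench_snug's own z axis and vertical below 0.1 rad and linear speed of each of wrench, board below 0.02 m/s); the robot touches nothing.
It fails at once if the board is dropped or rammed onto a pad (over 100 N) (contact force between board and pad1 above 100 N or contact force between board and pad2 above 100 N or contact force between board and pad3 above 100 N).
It fails at once if a bystander is moved by more than 30 mm (distance of any of glue_bottle, gel_bottle, marker, mouse from where it was at the start of the episode above 0.03 m).
Of pad1, pad2, pad3 only 1 to 3 are there at a start; the rules pass over those that are not, and their reading is None.
At some moment in a run one of wrench may be knocked a few centimetres aside while the robot is not near it.
It also fails if it takes over 208 s, if anything falls off the work surface, if the arm or the gripper's body presses on something with over 40 N, if the wrist force passes 120 N, or if a joint passes its speed limit or range.

## Robot

A 6-joint arm with a two-finger parallel gripper is mounted at the origin on a cart in front of the work surface, level with it; the furniture and walls round the work are solid. World frame = base frame: x ahead of the robot, y to its left, z up, the work surface at z = 0. Lengths are in m, angles in rad, forces in N, time in s.
With the tool pointing down it reaches from about 0.425 to 0.95 m from the base axis. Payload 14.7 kg.
Tool frame: the origin (TCP) lies on the centre line of the jaws, within the pads' length; the fingertips stand 22 mm ahead of it and the grasp point (between the pads) lies 3 mm ahead of it; z points along the fingers, y is the line along which they close (so a half turn about z gives the same grasp; the last joint's range is limited). The gripper opens to 85 mm and grips with 20 to 120 N. Pads are 22 mm wide; open, the fingers measure 114 mm over their backs; the gripper's body (76 mm by 85 mm) begins 54 mm behind the grasp point. The pads swing forward as they close: fully open they stand 13 mm farther back than shut.
Start: joints at [1.12, 0.48, 1.596, -0, 1.065, -0.047], TCP at [0.255, 0.598, 0.253] pointing down, gripper open.
Joint ranges: [-2.75, 2.75], [-0.82, 2.05], [0.23, 2.67], [-1.56, 4.7], [0.09, 2.69], [-2.92, 2.92]. Speed limits (rad/s): [1.89, 1.89, 2.39, 3.01, 3.01, 3.01].

## Interface

Orientations are given as [roll, pitch, yaw] about the fixed x, y, z axes, in that order (R = Rz(yaw) Ry(pitch) Rx(roll)).
In Python, from rig import * gives the robot as it stands.
- The arm moves only by the tool jog_arm, never from a script. Its argument "increments" is one flat list of numbers, 7 for each row, row after row: the shift along the tool's x, y, z in mm, then the turn, a rotation vector about the tool's x, y, z in degrees, then the closure, from 0 (fully open) to 1 (shut). A call has 1 to 20 rows; each row shifts and turns the commanded pose from where the row before left it, along the tool's axes as they then stand; what a row does not reach is not made up. A row lasts 1/8 s, in which the tool goes at most 62.5 mm and 10.7 degrees, less where a joint would pass 70% of its speed; a pose out of reach is approached as far as the arm can. A call with a gripper value outside its range is refused whole. The fingers move at their own pace and stop on an object; "squeeze" is the grip in N (left out, the last holds). Time passes only in rows, so rows that do not move let the fingers close. It gives the time, the measured TCP pose, the force, the opening and the grip force at its end, in the units of the state.
- observe(): the state, without advancing time (a new reading comes with each control period).
- camera(name): name is "scene" or "top"; returns a dict with "frame" (400x640x3 uint8, red, green, blue), "range_z" (400x640 float32, m along the optical axis (not along the pixel's ray), 0 where there is no reading), "camera_matrix" (3x3 intrinsics, pixels), "distortion" ([k1, k2, p1, p2, k3] as OpenCV has them; the pictures are not rectified), "world_from_camera" (4x4, takes a point from camera to world coordinates). Camera axes: x right, y down, z forward; pixel columns grow to the right and rows downward; lengths in m; the calibration is good to about 2 mm. A picture is of the moment at which its call begins.
- hand_in(): hands the job in; it is judged then, once.
Trained networks look in a picture, given as the dict that the camera call returned (one of the last four; its "shot" number tells which), for a name from the list of things; names that differ only in an ending like _2 or _b are one class to them, and where a whole thing is asked for, a point or a joint stands for the part that bears it (a point fixed in the world has none). Each returns a list of dicts, best first, with "conf" (0 to 1); they miss things now and then, are a little off and sometimes report something else, mostly with a low value. They report only what shows in the picture. A call takes as long as a camera call. They do not tell look-alikes from the thing itself.
- silhouettes(thing, picture): "mask" (400x640 bool, what is visible of it) and "rect" ([left, top, right, bottom] in pixels, round what is visible of it).
- place_of(thing, picture): "point" ([row, column] in pixels: a listed point, or the origin of a listed thing).
The state is a dict: "time_s": time; "qpos": joint angles; "qvel": joint speeds; "joint_torque": joint torques, N m; "tool_pos": TCP position; "tcp_rot": TCP orientation; "ft_force": force on the tool from outside, world axes, zero at the start; "wrist_torque": the same for the moment, N m; "grip_width": finger opening in m; "gripper_force": force on a finger pad.
Only numpy, scipy, OpenCV 4.12 (cv2) and the standard library are available. Lean on these libraries where they do the work, as an engineer would, in place of code of your own. Each camera call takes 0.05 s, during which the arm holds its last target. There are 200 camera calls.

## Working session

There is one attempt and no reset: what is moved stays moved. The work goes in short steps, Python scripts to look and compute and a tool call to move; the robot and the scene stay as the last step left them, time stands still between calls to the robot, and variables do not carry over. Pictures are saved under pics/ and viewed, at most 16 in all, crops included, and the job is handed in when it is done.

Besides the shell and the picture viewer there is one more tool, called by a JSON object that holds its "op" and its "data", one argument or row to a line. jog_arm: Moves the arm, as the interface text tells. Its arguments: {"type":"object","properties":{"increments":{"type":"array","items":{"type":"number"}},"squeeze":{"type":"number"}},"required":["increments"]}

```bash
mkdir -p pics; ls; cat > h.py <<'E'
from rig import *
import numpy as np, cv2
from scipy.spatial.transform import Rotation as R
def px2w(p,uv,z=None,depth=None):
    """pixels (u,v) -> world; on plane z or by depth"""
    uv=np.asarray(uv,float).reshape(-1,1,2)
    n=cv2.undistortPoints(uv,np.array(p["camera_matrix"],float),np.array(p["distortion"],float)).reshape(-1,2)
    d=np.c_[n,np.ones(len(n))]; T=np.array(p["world_from_camera"])
    if z is not None:
        w=d@T[:3,:3].T; s=(z-T[2,3])/w[:,2]; return T[:3,3]+w*s[:,None]
    return (d*np.asarray(depth)[:,None])@T[:3,:3].T+T[:3,3]
def cloud(p,mask):
    r=p["range_z"]; m=mask&(r>0); v,u=np.nonzero(m)
    return px2w(p,np.c_[u,v],depth=r[v,u]),u,v
def save(p,name,crop=None,s=1):
    f=p["frame"][:,:,::-1]
    if crop: f=f[crop[1]:crop[3],crop[0]:crop[2]]
    cv2.imwrite("pics/"+name,cv2.resize(f,None,fx=s,fy=s,interpolation=cv2.INTER_CUBIC))
E
python3 - <<'E'
from h import *
for c in("top","scene"):
    p=camera(c); save(p,c+"1.png")
    print(c,np.round(p["world_from_camera"],3).tolist())
    for t in ["pad1_c","bay","board_grip","nut_c","wrench_snug","wrench_grip","worm_top","mat_c","marker","mouse","glue_bottle","gel_bottle"]:
        o=[]
        for q in place_of(t,p)[:5]:
            r,cc=q["point"]; i,j=int(round(r)),int(round(cc))
            z=p["range_z"][min(max(i,0),399),min(max(j,0),639)]
            o.append((round(q["conf"],2),int(cc),int(r),np.round(px2w(p,[[cc,r]],depth=[z])[0],3).tolist()))
        print(t,o)
s=observe();print(s)
E
```

```text
pics
top [[0.029, -0.994, 0.101, 0.429], [-1.0, -0.03, -0.001, -0.03], [0.004, -0.101, -0.995, 1.118], [0.0, 0.0, 0.0, 1.0]]
pad1_c []
bay [(0.87, 293, 166, [0.622, 0.041, 0.011]), (0.64, 292, 233, [0.431, 0.036, 0.045])]
board_grip [(0.77, 238, 281, [0.3, 0.176, 0.047]), (0.66, 291, 233, [0.432, 0.039, 0.046]), (0.66, 337, 258, [0.367, -0.087, 0.045])]
nut_c [(0.52, 355, 163, [0.633, -0.134, 0.03])]
wrench_snug [(0.76, 434, 182, [0.59, -0.362, 0.002])]
wrench_grip [(0.81, 440, 217, [0.489, -0.376, 0.017]), (0.46, 185, 196, [0.525, 0.339, 0.022]), (0.23, 357, 163, [0.632, -0.139, 0.029])]
worm_top [(0.9, 438, 197, [0.545, -0.366, 0.025])]
mat_c [(0.75, 433, 207, [0.517, -0.356, 0.019])]
marker [(0.56, 431, 184, [0.582, -0.354, 0.007]), (0.49, 196, 144, [0.677, 0.321, 0.016])]
mouse [(0.93, 391, 268, [0.345, -0.238, 0.03])]
glue_bottle [(0.46, 240, 125, [0.726, 0.191, 0.054]), (0.23, 356, 163, [0.632, -0.137, 0.031])]
gel_bottle [(0.53, 313, 116, [0.753, -0.011, 0.071]), (0.29, 292, 233, [0.433, 0.037, 0.046])]
scene [[0.107, 0.61, -0.785, 1.458], [0.994, -0.08, 0.073, -0.108], [-0.01
[... 808 characters left out ...]
.321, 0.016])]
{'time_s': 1.3, 'qpos': array([ 1.12039903e+00,  4.80205972e-01,  1.59628843e+00, -1.54027667e-05,
        1.06510391e+00, -4.66008366e-02]), 'qvel': array([-0.00103502, -0.00028007,  0.00015803, -0.00100964, -0.00019179,
        0.00095816]), 'joint_torque': array([ 3.59934682e-03, -9.50513148e+01, -4.30637348e+01, -2.58199125e-04,
        9.33277770e-04, -6.69679275e-05]), 'tool_pos': array([0.25537815, 0.59772975, 0.253297  ]), 'tcp_rot': array([-3.14158637e+00,  1.31963661e-05,  2.73780365e+00]), 'ft_force': array([ 0.88168044, -1.13189268, -0.13280443]), 'wrist_torque': array([ 0.01200491,  0.02827367, -0.04157463]), 'gripper_force': 0.0, 'grip_width': 0.0850013747787078}
```

View pics/top1.png

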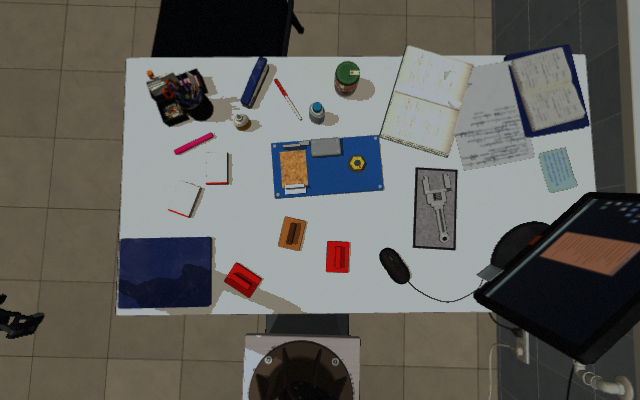

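View pics/scene1.png

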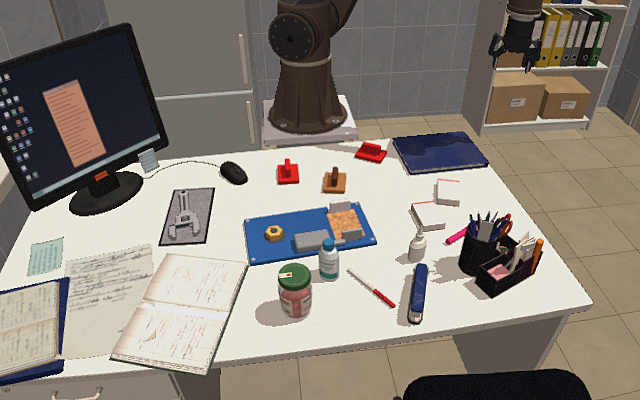

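The top view shows two pads at px (185,200) and (217,168), and the wooden board at (291,233). The look-alikes are the red boards at (242,280) and (337,257), which I'll avoid. The bed is at (293,170), the nut at (357,163), and the wrench is on the mat at (437,205). Next I'll measure geometry and make a close crop.

```bash
cat >> h.py <<'E'
def rect(pts):
    (c,(w,h),a)=cv2.minAreaRect(pts[:,:2].astype(np.float32))
    if w<h: w,h,a=h,w,a+90
    a=(a+90)%180-90
    return np.round([*c,w,h],4).tolist(),round(a,1)
def region(p,x0,x1,y0,y1,z0,z1,hsv=None):
    P,u,v=cloud(p,p["range_z"]>0)
    m=(P[:,0]>x0)&(P[:,0]<x1)&(P[:,1]>y0)&(P[:,1]<y1)&(P[:,2]>z0)&(P[:,2]<z1)
    if hsv:
        H=cv2.cvtColor(p["frame"],cv2.COLOR_RGB2HSV)[v,u]; m&=np.all((H>=hsv[0])&(H<=hsv[1]),1)
    return P[m]
E
python3 - <<'E'
from h import *
for c in("top","scene"):
    p=camera(c); print(c)
    if c=="top":save(p,"crop1.png",(150,110,470,300),2.5)
    def rep(n,Q):
        if len(Q)>5: print(n,len(Q),rect(Q),"z",np.round(np.percentile(Q[:,2],[5,50,95]),4), "mean",np.round(Q.mean(0),4))
        else: print(n,len(Q))
    rep("desk",region(p,.4,.45,-.2,-.1,-.1,.1))
    rep("padA",region(p,.45,.585,.28,.43,.013,.03))
    rep("padB",region(p,.56,.68,.2,.3,.013,.03))
    blue=((100,120,60),(125,255,255))
    rep("plate",region(p,.48,.75,-.25,.15,.004,.02,blue))
    rep("nearfence",region(p,.54,.6,-.02,.09,.03,.06))
    rep("farfence",region(p,.65,.72,.01,.09,.03,.06))
    rep("housing",region(p,.62,.72,-.1,0.0,.025,.05))
    rep("nut",region(p,.58,.68,-.18,-.1,.022,.04))
    rep("boardtop",region(p,.38,.5,-.02,.09,.009,.022))
    rep("bar",region(p,.38,.5,-.02,.09,.03,.06))
    rep("wrench",region(p,.4,.64,-.43,-.3,.008,.04))
    rep("worm",region(p,.5,.58,-.43,-.3,.02,.04))
    m=silhouettes("mat_c",p); 
    rep("mat",region(p,.38,.68,-.45,-.27,-.005,.03,((0,0,0),(180,60,150))))
    for t in("wrench_snug","wrench_grip","nut_c","bay","board_grip"):
        q=place_of(t,p)[0]; z={"wrench_snug":.01,"wrench_grip":.01,"nut_c":.02,"bay":.012,"board_grip":.03}[t]
        print(t,np.round(px2w(p,[q["point"][::-1]],z=z)[0],4),q["conf"])
E
```

```text
top
desk 621 ([0.4252, -0.1499, 0.099, 0.0495], 89.1) z [-0.0027  0.0007  0.0119] mean [ 0.4249 -0.1497  0.0014]
padA 735 ([0.5344, 0.3328, 0.1239, 0.0774], -17.4) z [0.0172 0.0209 0.0245] mean [0.5217 0.3424 0.0209]
padB 694 ([0.6104, 0.2593, 0.0903, 0.0608], 3.6) z [0.017  0.0211 0.0248] mean [0.6101 0.2586 0.0211]
plate 3816 ([0.6266, -0.0526, 0.3094, 0.1599], -83.7) z [0.0097 0.013  0.0165] mean [ 0.6201 -0.0773  0.013 ]
nearfence 84 ([0.5629, 0.0356, 0.0526, 0.0106], -83.6) z [0.0361 0.0465 0.0504] mean [0.5622 0.036  0.0453]
farfence 75 ([0.6756, 0.0455, 0.0542, 0.009], -82.3) z [0.0304 0.0465 0.0502] mean [0.6744 0.0471 0.044 ]
housing 534 ([0.6779, -0.0466, 0.0845, 0.0517], -83.2) z [0.0307 0.0347 0.038 ] mean [ 0.6763 -0.0463  0.0345]
nut 146 ([0.6349, -0.136, 0.0387, 0.0352], -25.1) z [0.0261 0.0294 0.0329] mean [ 0.6344 -0.1363  0.0294]
boardtop 537 ([0.4325, 0.0409, 0.0858, 0.062], -11.5) z [0.0116 0.0149 0.0183] mean [0.4325 0.0404 0.0149]
bar 132 ([0.4325, 0.0407, 0.0591, 0.0159], -12.0) z [0.0386 0.0441 0.047 ] mean [0.432  0.0404 0.0435]
wrench 902 ([0.5142, -0.362, 0
[... 1382 characters left out ...]
039, 0.0898, 0.0624], -10.1) z [0.0104 0.013  0.0157] mean [0.4398 0.0385 0.013 ]
bar 92 ([0.4339, 0.0389, 0.0603, 0.0158], -12.2) z [0.0322 0.042  0.0446] mean [0.4395 0.0382 0.0407]
wrench 625 ([0.5153, -0.3756, 0.2005, 0.0753], 8.9) z [0.0107 0.015  0.0182] mean [ 0.5366 -0.3693  0.0149]
worm 22 ([0.5542, -0.3651, 0.0174, 0.0151], 17.5) z [0.0203 0.0219 0.0249] mean [ 0.5529 -0.3646  0.0222]
mat 1453 ([0.5183, -0.3654, 0.2319, 0.1213], -1.6) z [-0.0009  0.0021  0.0153] mean [ 0.5264 -0.3635  0.0039]
wrench_snug [ 0.5719 -0.3652  0.01  ] 0.76
wrench_grip [ 0.4819 -0.3741  0.01  ] 0.91
nut_c [ 0.6351 -0.1339  0.02  ] 0.68
bay [0.6251 0.0338 0.012 ] 0.56
board_grip [0.4326 0.0437 0.03  ] 0.7
```

View pics/crop1.png

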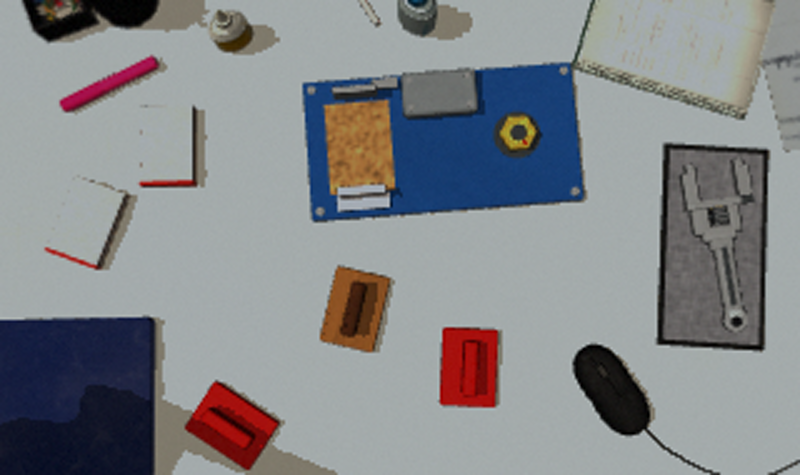

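Close crop confirms: the wooden board is brown with its bar near the crop centre, there are two pads with red ends, and both red boards are decoys. One refining measurement before moving.

```bash
python3 - <<'E'
from h import *
for c in("top","scene"):
    p=camera(c); print(c)
    Q=region(p,.45,.6,.28,.43,.014,.026); Q=Q[~((Q[:,0]>.555)&(Q[:,1]<.295))]
    Q=Q[np.linalg.norm(Q[:,:2]-np.median(Q[:,:2],0),axis=1)<.062]
    print("padA",rect(Q),Q.mean(0).round(4))
    H=cv2.cvtColor(p["frame"],cv2.COLOR_RGB2HSV)
    def col(n,lo,hi,z,box,thr=1):
        v,u=np.nonzero(np.all((H>=lo)&(H<=hi),2)); W=px2w(p,np.c_[u,v],z=z)
        m=(W[:,0]>box[0])&(W[:,0]<box[1])&(W[:,1]>box[2])&(W[:,1]<box[3]); W=W[m]
        print(n,len(W),rect(W),W.mean(0).round(4),W.min(0).round(3),W.max(0).round(3))
    col("cork",(5,80,100),(25,220,255),.012,(.56,.7,-.02,.1))
    col("nut",(20,120,120),(35,255,255),.028,(.58,.7,-.18,-.1))
    col("blue",(100,120,60),(125,255,255),.012,(.5,.75,-.23,.13))
    Q=region(p,.4,.66,-.43,-.29,.0115,.018)
    if c=="top": Q=Q[(Q[:,1]<-.32)|True]
    # handle: straight fit
    h=Q[(Q[:,0]<.53)&(Q[:,1]<-.34)&(Q[:,0]>.44)]
    k=np.polyfit(h[:,0],h[:,1],1); print("handle",len(h),k,np.degrees(np.arctan(k[0])), h.mean(0))
    print("wr",rect(Q),Q.min(0),Q.max(0))
    save(p,"w_"+c+".png",(395,160,475,255) if c=="top" else (140,170,230,260),6)
E
```

```text
top
padA ([0.5207, 0.3453, 0.0897, 0.0623], -18.3) [0.5201 0.3442 0.0212]
cork 870 ([0.6166, 0.0423, 0.1026, 0.073], 6.4) [0.6188 0.0425 0.012 ] [0.562 0.002 0.012] [0.671 0.082 0.012]
nut 90 ([0.6359, -0.1358, 0.0367, 0.0314], -88.3) [ 0.6363 -0.1361  0.028 ] [ 0.62  -0.154  0.028] [ 0.652 -0.117  0.028]
blue 3833 ([0.6261, -0.0522, 0.3084, 0.1587], -83.7) [ 0.6203 -0.0774  0.012 ] [ 0.533 -0.211  0.012] [0.721 0.109 0.012]
handle 216 [ 0.20725763 -0.47503323] 11.709206591453539 [ 0.48783992 -0.37392469  0.01538887]
wr ([0.5183, -0.3626, 0.1953, 0.0802], -0.4) [ 0.42050686 -0.40306954  0.0115369 ] [ 0.61579881 -0.3221412   0.01796304]
scene
padA ([0.5222, 0.3439, 0.0947, 0.0615], -18.8) [0.5248 0.3425 0.0191]
cork 618 ([0.6175, 0.0411, 0.1029, 0.0735], 6.2) [0.6108 0.038  0.012 ] [0.563 0.    0.012] [0.672 0.082 0.012]
nut 59 ([0.6435, -0.1376, 0.0333, 0.0325], 23.4) [ 0.6421 -0.1374  0.028 ] [ 0.623 -0.156  0.028] [ 0.657 -0.122  0.028]
blue 3395 ([0.6347, -0.0533, 0.3058, 0.1635], -83.8) [ 0.6412 -0.082   0.012 ] [ 0.539 -0.213  0.012] [0.732 0.106 0.012]
handle 179 [ 0.20744956 -0.47658614] 11.719750208066422 [ 0.4889095  -0.37516208  0.01441148]
wr ([0.5175, -0.3773, 0.1962, 0.0751], 10.3) [ 0.41872448 -0.40472179  0.01151917] [ 0.61822025 -0.32472453  0.01798531]
```

Measured, and consistent with the known sizes:

| Item | Position (m) | Yaw |
|---|---|---|
| Pad B | (0.611, 0.259) | 3° |
| Pad A | (0.5215, 0.3445) | -18.5° |
| Bay | (0.617, 0.040) | 6.3° |
| Nut | (0.6365, -0.1365) | – |
| Board | (0.433, 0.040) | -11.8° |

Now a planner that prints shifts in tool axes.

```bash
cat >> h.py <<'E'
def plan(x,y,z,yaw=None,src=None):
    """tool-z turn (deg) first, then the shift in the turned tool axes (mm)"""
    s=observe(); r=np.array(s["tcp_rot"]); p=np.array(s["tool_pos"])
    if src is not None: p,r=np.array(src[:3],float),np.array([np.pi,0,np.radians(src[3])])
    y0=np.degrees(r[2]); y1=y0 if yaw is None else yaw
    d=(y1-y0+180)%360-180
    M=R.from_euler("xyz",[np.pi,0,np.radians(y1)]).as_matrix()
    print("turn z %.1f deg, shift mm %s  (from %s yaw %.2f tilt %s)"%(-d,np.round(M.T@(np.array([x,y,z])-p)*1e3,1),p.round(4),y0,np.round([(r[0]+np.pi+1)%(2*np.pi)-1,r[1]],3)))
E
python3 - <<'E'
from h import *
plan(.611,.259,.10,183)
E
```

```text
turn z -26.1 deg, shift mm [-337.4 -356.9  153.3]  (from [0.2554 0.5977 0.2533] yaw 156.87 tilt [ 0. -0.])
```

{"op": "jog_arm", "data": {
  "increments": [0,0,0,0,0,-8.7,0,0,0,0,0,0,-8.7,0,0,0,0,0,0,-8.7,0,-33.7,-35.7,15,0,0,0,0,-33.7,-35.7,15,0,0,0,0,-33.7,-35.7,15,0,0,0,0,-33.7,-35.7,15,0,0,0,0,-33.7,-35.7,15,0,0,0,0,-33.7,-35.7,15,0,0,0,0,-33.7,-35.7,15,0,0,0,0,-33.7,-35.7,15,0,0,0,0,-33.7,-35.7,15,0,0,0,0,-33.7,-35.7,15,0,0,0,0,0,0,0,0,0,0,0]
}}

```text
time_s: 3.85
tool_pos: [0.6123, 0.2558, 0.102]
tcp_rot: [-3.141, -0.001, -3.093]
ft_force: [-0.3, 0.1, -0.4]
grip_width: 0.0852
gripper_force: 0.0
```

```bash
python3 - <<'E'
from h import *
plan(.611,.259,.024,183)
p=camera("top"); save(p,"t2.png",(170,110,330,230),5)
E
```

```text
turn z -0.2 deg, shift mm [ 1.1  3.2 78. ]  (from [0.6123 0.2558 0.102 ] yaw -177.23 tilt [ 0.001 -0.001])
```

View pics/t2.png

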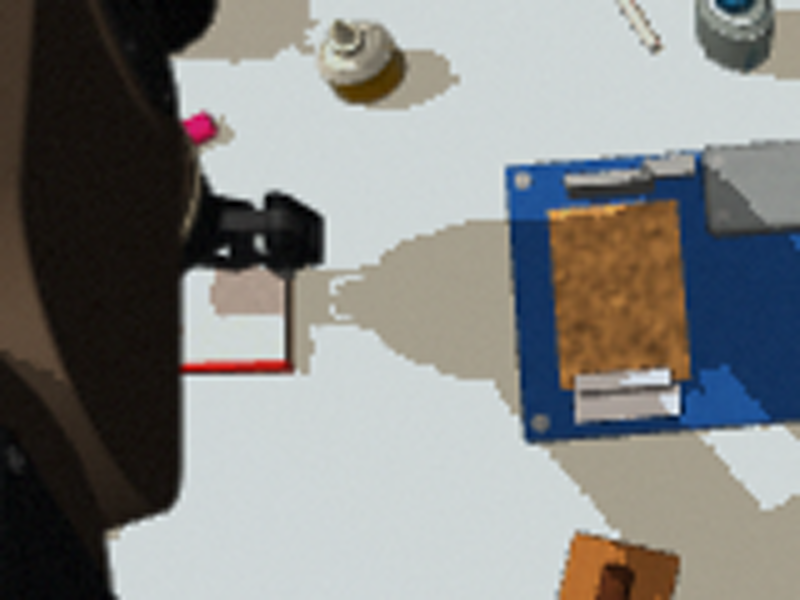

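The right finger (crop px 290,230) stands outside the pad's right edge, as planned. Descending and gripping.

{"op": "jog_arm", "data": {
  "increments": [1,3,20,0,0,0,0,0,0,20,0,0,0,0,0,0,20,0,0,0,0,0,0,11,0,0,0,0,0,0,7,0,0,0,0,0,0,0,0,0,0,0,0,0,0,0,0,0,1,0,0,0,0,0,0,1,0,0,0,0,0,0,1,0,0,0,0,0,0,1,0,0,0,0,0,0,1],
  "squeeze": 30
}}

```text
time_s: 5.28
tool_pos: [0.6097, 0.2617, 0.0261]
tcp_rot: [3.141, 0.001, -3.09]
ft_force: [-1.8, -1.0, 6.5]
grip_width: 0.059
gripper_force: 32.9
```

```bash
python3 - <<'E'
from h import *
plan(.619,.040,.126,186.3)
E
```

```text
turn z -3.3 deg, shift mm [  15.1 -221.4  -99.9]  (from [0.6097 0.2617 0.0261] yaw -177.04 tilt [-0.     0.001])
```

{"op": "jog_arm", "data": {
  "increments": [0,0,-20,0,0,0,1,0,0,-25,0,0,0,1,0,0,-30,0,0,0,1,0,0,-25,0,0,-3.3,1,0,0,0,0,0,0,1]
}}

```text
time_s: 5.9
tool_pos: [0.6106, 0.2621, 0.1286]
tcp_rot: [3.14, 0.005, -3.032]
ft_force: [-1.0, -0.4, -0.3]
grip_width: 0.0591
gripper_force: 33.1
```

```bash
python3 - <<'E'
from h import *
plan(.619,.040,.126,186.3); print(observe()["grip_width"],observe()["gripper_force"])
E
```

```text
turn z -0.0 deg, shift mm [  16.1 -221.7    2.6]  (from [0.6106 0.2621 0.1286] yaw -173.72 tilt [-0.001  0.005])
0.05907491219656938 33.0575430393219
```

{"op": "jog_arm", "data": {
  "increments": [2,-27.7,0,0,0,0,1,2,-27.7,0,0,0,0,1,2,-27.7,0,0,0,0,1,2,-27.7,0,0,0,0,1,2,-27.7,0,0,0,0,1,2,-27.7,0,0,0,0,1,2,-27.7,0,0,0,0,1,2,-27.7,0,0,0,0,1,0,0,20,0,0,0,1,0,0,20,0,0,0,1,0,0,20,0,0,0,1,0,0,0,0,0,0,1,0,0,0,0,0,0,1]
}}

```text
time_s: 7.52
tool_pos: [0.6177, 0.0397, 0.0656]
tcp_rot: [-3.142, 0.0, -3.032]
ft_force: [0.0, -1.2, -0.1]
grip_width: 0.059
gripper_force: 33.0
```

```bash
python3 - <<'E'
from h import *
plan(.619,.040,.0395,186.3)
p=camera("scene"); save(p,"s3.png",(260,150,420,270),5)
E
```

```text
turn z -0.0 deg, shift mm [-1.3  0.2 26.1]  (from [0.6177 0.0397 0.0656] yaw -173.74 tilt [0. 0.])
```

View pics/s3.png

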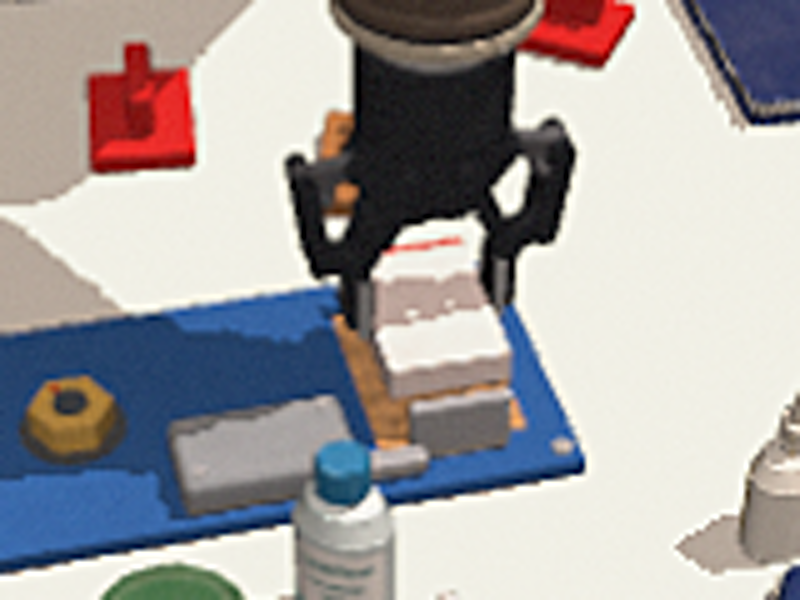

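The pad hangs level over the bed, clear of the far fence (crop px 460,420). Continuing down.

{"op": "jog_arm", "data": {
  "increments": [-1,0,10,0,0,0,1,0,0,8,0,0,0,1,0,0,5,0,0,0,1,0,0,2,0,0,0,1,0,0,0,0,0,0,1,0,0,0,0,0,0,1]
}}

```text
time_s: 8.32
tool_pos: [0.6187, 0.0396, 0.0405]
tcp_rot: [-3.142, 0.0, -3.032]
ft_force: [1.3, 0.2, -0.9]
grip_width: 0.0591
gripper_force: 33.0
```

{"op": "jog_arm", "data": {
  "increments": [0,0,1,0,0,0,1,0,0,1,0,0,0,1,0,0,1,0,0,0,1,0,0,0,0,0,0,1]
}}

```text
time_s: 8.82
tool_pos: [0.6185, 0.0397, 0.0381]
tcp_rot: [-3.142, 0.0, -3.032]
ft_force: [-3.5, -0.4, 13.8]
grip_width: 0.0592
gripper_force: 34.6
```

Contact. Release and lift.

{"op": "jog_arm", "data": {
  "increments": [0,0,0,0,0,0,0,0,0,0,0,0,0,0,0,0,0,0,0,0,0,0,0,0,0,0,0,0,0,0,-15,0,0,0,0,0,0,-25,0,0,0,0,0,0,-40,0,0,0,0,0,0,0,0,0,0,0]
}}

```text
time_s: 9.82
tool_pos: [0.6205, 0.0397, 0.1212]
tcp_rot: [-3.141, 0.006, -3.032]
ft_force: [0.2, -0.8, 0.0]
grip_width: 0.0853
gripper_force: 0.0
```

```bash
python3 - <<'E'
from h import *
plan(.5215,.3445,.118,161.5)
c=np.radians(6.3)
p=camera("scene")
Q=region(p,.55,.7,-.01,.085,.025,.036)
b=np.array([.617,.04]); L=(Q[:,:2]-b)@np.array([[np.cos(c),-np.sin(c)],[np.sin(c),np.cos(c)]])
L=L[(np.abs(L[:,1])<.04)]
print(np.percentile(L,[1,50,99],axis=0).round(4),rect(L),len(L))
E
```

```text
turn z 24.8 deg, shift mm [190.6 257.6   3.2]  (from [0.6205 0.0397 0.1212] yaw -173.73 tilt [0.001 0.006])
[[-0.0517 -0.0314]
 [ 0.0031 -0.0032]
 [ 0.0654  0.0278]] ([0.0097, -0.0021, 0.1286, 0.0649], -4.7) 707
```

{"op": "jog_arm", "data": {
  "increments": [0,0,0,0,0,8.3,0,0,0,0,0,0,8.3,0,0,0,0,0,0,8.2,0,23.8,32.2,0,0,0,0,0,23.8,32.2,0,0,0,0,0,23.8,32.2,0,0,0,0,0,23.8,32.2,0,0,0,0,0,23.8,32.2,0,0,0,0,0,23.8,32.2,0,0,0,0,0,23.8,32.2,0,0,0,0,0,23.8,32.2,0,0,0,0,0,0,0,0,0,0,0,0,0,0,0,0,0,0,0]
}}

```text
time_s: 11.5
tool_pos: [0.5195, 0.344, 0.1168]
tcp_rot: [-3.141, -0.001, 2.819]
ft_force: [0.4, -0.4, -0.2]
grip_width: 0.0851
gripper_force: 0.0
```

```bash
python3 - <<'E'
from h import *
plan(.5215,.3445,.025,161.5)
p=camera("top")
Q=region(p,.53,.7,-.01,.1,.025,.038)
c=np.radians(6.3);b=np.array([.617,.04]); L=(Q[:,:2]-b)@np.array([[np.cos(c),-np.sin(c)],[np.sin(c),np.cos(c)]])
L=L[(np.abs(L[:,1])<.04)&(L[:,0]<.05)&(L[:,0]>-.046)]
print(np.percentile(L,[1,50,99],axis=0).round(4),rect(L),len(L))
save(p,"t4.png",(200,130,380,240),4)
E
```

```text
turn z -0.0 deg, shift mm [-1.8  1.1 91.8]  (from [0.5195 0.344  0.1168] yaw 161.50 tilt [ 0.001 -0.001])
[[-0.0423 -0.0286]
 [ 0.0015  0.0009]
 [ 0.0467  0.0303]] ([0.0024, 0.0009, 0.091, 0.0599], -0.1) 681
```

View pics/t4.png

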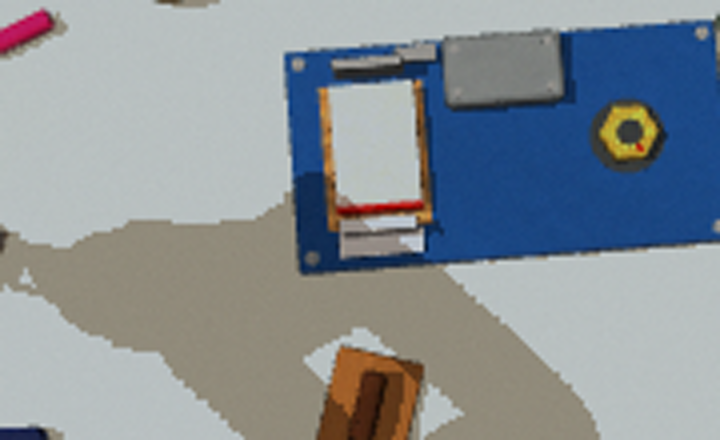

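The pad lies square between the fences (crop px 378,150), at +2 mm in x and +1 mm in y of my bay estimate. Now the second pad.

{"op": "jog_arm", "data": {
  "increments": [-2,1,25,0,0,0,0,0,0,25,0,0,0,0,0,0,25,0,0,0,0,0,0,11,0,0,0,0,0,0,5,0,0,0,0,0,0,0,0,0,0,0,0,0,0,0,0,0,1,0,0,0,0,0,0,1,0,0,0,0,0,0,1,0,0,0,0,0,0,1,0,0,0,0,0,0,1]
}}

```text
time_s: 12.92
tool_pos: [0.5224, 0.345, 0.0272]
tcp_rot: [3.141, 0.001, 2.818]
ft_force: [-0.6, -0.3, 5.0]
grip_width: 0.0593
gripper_force: 31.5
```

{"op": "jog_arm", "data": {
  "increments": [0,0,-20,0,0,0,1,0,0,-30,0,0,0,1,0,0,-30,0,0,0,1,0,0,-30,0,0,0,1,0,0,0,0,0,-8.3,1,0,0,0,0,0,-8.3,1,0,0,0,0,0,-8.2,1,0,0,0,0,0,0,1]
}}

```text
time_s: 13.92
tool_pos: [0.5222, 0.3449, 0.1377]
tcp_rot: [3.141, 0.001, -3.033]
ft_force: [0.3, 0.1, -1.0]
grip_width: 0.0592
gripper_force: 33.7
```

```bash
python3 - <<'E'
from h import *
plan(.619,.041,.13,186.3); print(observe()["grip_width"],observe()["gripper_force"])
E
```

```text
turn z -0.1 deg, shift mm [ -62.8 -312.7    7.7]  (from [0.5222 0.3449 0.1377] yaw -173.77 tilt [-0.001  0.001])
0.059221688366460315 33.71232569217682
```

{"op": "jog_arm", "data": {
  "increments": [-6.4,-31.3,0,0,0,0,1,-6.4,-31.3,0,0,0,0,1,-6.4,-31.3,0,0,0,0,1,-6.4,-31.3,0,0,0,0,1,-6.4,-31.3,0,0,0,0,1,-6.4,-31.3,0,0,0,0,1,-6.4,-31.3,0,0,0,0,1,-6.4,-31.3,0,0,0,0,1,-6.4,-31.3,0,0,0,0,1,-6.4,-31.3,0,0,0,0,1,0,0,20,0,0,0,1,0,0,20,0,0,0,1,0,0,20,0,0,0,1,0,0,10,0,0,0,1,0,0,0,0,0,0,1,0,0,0,0,0,0,1]
}}

```text
time_s: 15.92
tool_pos: [0.6203, 0.0407, 0.0671]
tcp_rot: [-3.142, 0.001, -3.033]
ft_force: [0.3, -0.3, -0.1]
grip_width: 0.0587
gripper_force: 33.7
```

```bash
python3 - <<'E'
from h import *
plan(.620,.041,.060,186.3); print(observe()["ft_force"])
E
```

```text
turn z -0.1 deg, shift mm [0.3 0.4 7.1]  (from [0.6203 0.0407 0.0671] yaw -173.78 tilt [0.    0.001])
[ 0.26081483 -0.3385813  -0.09867241]
```

{"op": "jog_arm", "data": {
  "increments": [0,0,3,0,0,0,1,0,0,2,0,0,0,1,0,0,1,0,0,0,1,0,0,1,0,0,0,1,0,0,1,0,0,0,1,0,0,0,0,0,0,1]
}}

```text
time_s: 16.68
tool_pos: [0.6198, 0.0406, 0.0591]
tcp_rot: [-3.142, 0.0, -3.032]
ft_force: [-5.1, -0.1, 15.7]
grip_width: 0.0591
gripper_force: 35.4
```

{"op": "jog_arm", "data": {
  "increments": [0,0,0,0,0,0,0,0,0,0,0,0,0,0,0,0,0,0,0,0,0,0,0,0,0,0,0,0,0,0,-15,0,0,0,0,0,0,-25,0,0,0,0,0,0,-35,0,0,0,0,0,0,0,0,0,6,0,0,0,0,0,0,6,0,0,0,0,0,0,6,0,0,0,0,0,0,0,0]
}}

```text
time_s: 18.05
tool_pos: [0.6201, 0.0406, 0.1342]
tcp_rot: [3.141, 0.001, 2.937]
ft_force: [0.3, 0.2, -0.7]
grip_width: 0.0855
gripper_force: 0.0
```

```bash
python3 - <<'E'
from h import *
plan(.433,.040,.13,168.2)
for n in("top","scene"):
    p=camera(n)
    Q=region(p,.53,.7,-.01,.1,.045,.065)
    c=np.radians(6.3);b=np.array([.617,.04]); L=(Q[:,:2]-b)@np.array([[np.cos(c),-np.sin(c)],[np.sin(c),np.cos(c)]])
    L=L[(np.abs(L[:,1])<.04)&(L[:,0]<.052)&(L[:,0]>-.046)]
    print(np.percentile(L,[1,50,99],axis=0).round(4),rect(L),len(L))
E
```

```text
turn z 0.1 deg, shift mm [183.  -38.8   4.2]  (from [0.6201 0.0406 0.1342] yaw 168.29 tilt [-0.     0.001])
[[ 0.0147 -0.0194]
 [ 0.0147 -0.0194]
 [ 0.0147 -0.0194]] ([0.0147, -0.0194, 0.0, 0.0], 0.0) 1
[[-0.0425 -0.0305]
 [ 0.0064 -0.0011]
 [ 0.0482  0.0287]] ([0.003, -0.0005, 0.0944, 0.0608], -0.0) 640
```

{"op": "jog_arm", "data": {
  "increments": [30.5,-6.5,0,0,0,0,0,30.5,-6.5,0,0,0,0,0,30.5,-6.5,0,0,0,0,0,30.5,-6.5,0,0,0,0,0,30.5,-6.5,0,0,0,0,0,30.5,-6.5,0,0,0,0,0,0,0,20,0,0,0,0,0,0,20,0,0,0,0,0,0,0,0,0,0,0,0,0,0,0,0,0,0]
}}

```text
time_s: 19.4
tool_pos: [0.433, 0.0396, 0.0938]
tcp_rot: [3.142, 0.0, 2.938]
ft_force: [0.4, -0.1, 0.2]
grip_width: 0.0854
gripper_force: 0.0
```

```bash
python3 - <<'E'
from h import *
plan(.433,.040,.051,168.2)
for n in("top","scene"):
    p=camera(n)
    Q=region(p,.53,.7,-.01,.1,.045,.065)
    c=np.radians(6.3);b=np.array([.617,.04]); L=(Q[:,:2]-b)@np.array([[np.cos(c),-np.sin(c)],[np.sin(c),np.cos(c)]])
    L=L[(np.abs(L[:,1])<.04)&(L[:,0]<.052)&(L[:,0]>-.046)]
    print(np.percentile(L,[1,50,99],axis=0).round(4),rect(L),len(L))
E
```

```text
turn z 0.1 deg, shift mm [ 0.1  0.4 42.8]  (from [0.433  0.0396 0.0938] yaw 168.31 tilt [-0.  0.])
[[-0.0433 -0.0277]
 [ 0.0007  0.0018]
 [ 0.0458  0.0312]] ([0.0013, 0.0017, 0.0902, 0.06], 0.1) 716
[[-0.0425 -0.0302]
 [ 0.0069 -0.0013]
 [ 0.0478  0.0287]] ([0.002, -0.0007, 0.0956, 0.0606], -0.2) 635
```

{"op": "jog_arm", "data": {
  "increments": [0,0,20,0,0,0,0,0,0,15,0,0,0,0,0,0,7,0,0,0,0,0,0,0,0,0,0,0.3,0,0,0,0,0,0,0.6,0,0,0,0,0,0,1,0,0,0,0,0,0,1,0,0,0,0,0,0,1,0,0,0,0,0,0,1,0,0,0,0,0,0,1,0,0,0,0,0,0,1],
  "squeeze": 40
}}

```text
time_s: 20.88
tool_pos: [0.4329, 0.0397, 0.0517]
tcp_rot: [3.141, 0.001, 2.937]
ft_force: [-1.0, -0.1, 8.2]
grip_width: 0.0147
gripper_force: 39.7
```

{"op": "jog_arm", "data": {
  "increments": [0,0,-10,0,0,0,1,0,0,-20,0,0,0,1,0,0,-25,0,0,0,1,0,0,-25,0,0,0,1,0,0,-20,0,0,0,1,0,0,-10,0,0,-6,1,0,0,0,0,0,-6,1,0,0,0,0,0,-6.1,1,0,0,0,0,0,0,1,0,0,0,0,0,0,1],
  "squeeze": 50
}}

```text
time_s: 22.12
tool_pos: [0.4326, 0.0396, 0.1615]
tcp_rot: [3.142, 0.0, -3.033]
ft_force: [1.0, 0.0, -2.3]
grip_width: 0.0146
gripper_force: 49.5
```

```bash
python3 - <<'E'
from h import *
plan(.6185,.0405,.16,186.3)
p=camera("scene"); save(p,"s5.png",(270,90,430,270),4)
E
```

```text
turn z -0.1 deg, shift mm [-184.8  -19.5    1.5]  (from [0.4326 0.0396 0.1615] yaw -173.78 tilt [-0.  0.])
```

View pics/s5.png

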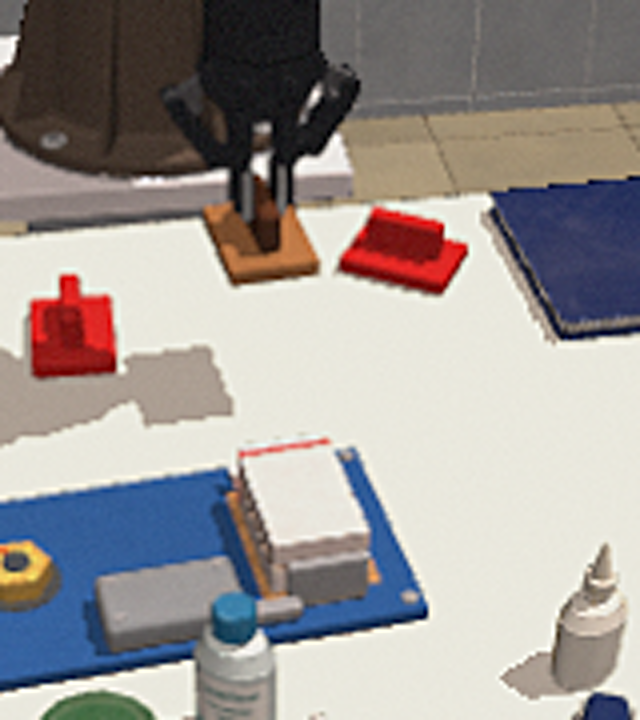

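The board hangs level in the fingers (crop px 265,230), and both pads sit square in the press (300,500).

{"op": "jog_arm", "data": {
  "increments": [-26.4,-2.8,0,0,0,0,1,-26.4,-2.8,0,0,0,0,1,-26.4,-2.8,0,0,0,0,1,-26.4,-2.8,0,0,0,0,1,-26.4,-2.8,0,0,0,0,1,-26.4,-2.8,0,0,0,0,1,-26.4,-2.8,0,0,0,0,1,0,0,20,0,0,0,1,0,0,15,0,0,0,1,0,0,10,0,0,0,1,0,0,5,0,0,0,1,0,0,0,0,0,0,1,0,0,0,0,0,0,1]
}}

```text
time_s: 23.8
tool_pos: [0.6188, 0.0407, 0.1118]
tcp_rot: [-3.141, 0.001, -3.031]
ft_force: [-0.6, 0.1, -3.3]
grip_width: 0.0148
gripper_force: 49.5
```

```bash
python3 - <<'E'
from h import *
plan(.6185,.0405,.104,186.3)
p=camera("scene")
Q=region(p,.53,.7,-.02,.1,.068,.09)
c=np.radians(6.3);b=np.array([.617,.04]); L=(Q[:,:2]-b)@np.array([[np.cos(c),-np.sin(c)],[np.sin(c),np.cos(c)]])
print(np.percentile(np.c_[L,Q[:,2]],[1,50,99],axis=0).round(4),rect(L),len(L))
E
```

```text
turn z 0.1 deg, shift mm [ 0.4 -0.1  7.8]  (from [0.6188 0.0407 0.1118] yaw -173.64 tilt [0.    0.001])
[[-0.038  -0.0314  0.0685]
 [ 0.0214 -0.0095  0.073 ]
 [ 0.0457  0.0291  0.0871]] ([0.0012, -0.0007, 0.0907, 0.0619], -0.2) 432
```

Board centred. Lower gently.

{"op": "jog_arm", "data": {
  "increments": [0,0,3,0,0,0,1,0,0,2,0,0,0,1,0,0,1,0,0,0,1,0,0,1,0,0,0,1,0,0,0.7,0,0,0,1,0,0,0,0,0,0,1,0,0,0,0,0,0,1]
}}

```text
time_s: 24.72
tool_pos: [0.6186, 0.0406, 0.1038]
tcp_rot: [-3.142, 0.0, -3.03]
ft_force: [-2.7, -0.6, 2.6]
grip_width: 0.0146
gripper_force: 50.3
```

{"op": "jog_arm", "data": {
  "increments": [0,0,0,0,0,0,0.9,0,0,0,0,0,0,0.8,0,0,0,0,0,0,0.6,0,0,0,0,0,0,0.3,0,0,0,0,0,0,0,0,0,0,0,0,0,0,0,0,-20,0,0,0,0,0,0,-30,0,0,0,0,0,0,-10,0,0,0,0,0,0,0,0,0,0,0]
}}

```text
time_s: 25.98
tool_pos: [0.6189, 0.0406, 0.164]
tcp_rot: [-3.141, 0.001, -3.03]
ft_force: [-0.1, 0.2, 0.8]
grip_width: 0.0851
gripper_force: 0.0
```

```bash
python3 - <<'E'
from h import *
for n in("top","scene"):
    p=camera(n)
    Q=region(p,.53,.7,-.02,.1,.06,.075)
    c=np.radians(6.3);b=np.array([.617,.04]); L=(Q[:,:2]-b)@np.array([[np.cos(c),-np.sin(c)],[np.sin(c),np.cos(c)]])
    if len(L)>9:print(np.percentile(np.c_[L,Q[:,2]],[1,50,99],axis=0).round(4),rect(L),len(L))
    Q=region(p,.4,.66,-.43,-.29,.0115,.018)
    h=Q[(Q[:,0]<.53)&(Q[:,1]<-.34)&(Q[:,0]>.44)]
    k=np.polyfit(h[:,0],h[:,1],1); print("handle",len(h),k,np.degrees(np.arctan(k[0])), h.mean(0).round(4),rect(Q),Q.min(0).round(4),Q.max(0).round(4))
    if n=="top": save(p,"t6.png",(400,150,470,260),5)
    P=p["world_from_camera"]
E
```

```text
[[-0.008  -0.0238  0.064 ]
 [ 0.0037 -0.014   0.067 ]
 [ 0.0159  0.0305  0.0709]] ([0.0096, 0.0029, 0.0551, 0.0253], 76.7) 64
handle 217 [ 0.05078995 -0.38551708] 2.9075512546487525 [ 0.4884 -0.3607  0.0157] ([0.507, -0.3625, 0.1908, 0.0771], 0.5) [ 0.4116 -0.4006  0.0115] [ 0.6022 -0.3232  0.018 ]
[[-0.0395 -0.0314  0.0607]
 [ 0.0148 -0.0089  0.0649]
 [ 0.0454  0.0288  0.0741]] ([0.0019, -0.0005, 0.0894, 0.0628], -0.3) 471
handle 184 [ 0.03485727 -0.37820095] 1.996366165176732 [ 0.4906 -0.3611  0.0145] ([0.5089, -0.3661, 0.1946, 0.0761], 1.5) [ 0.4114 -0.4025  0.0115] [ 0.6068 -0.3259  0.0178]
```

View pics/t6.png

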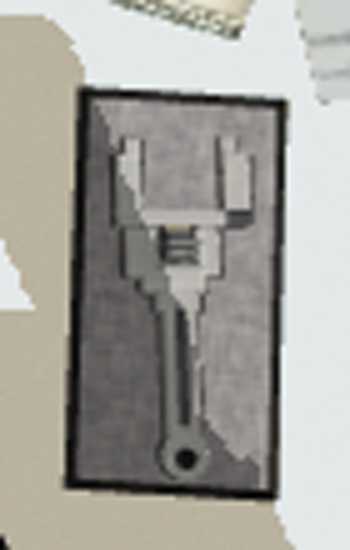

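The board rests centred on the pile. The wrench was knocked: it now has yaw ≈2.5°, snug point ≈(0.585, -0.357), with the fixed jaw on the left (crop px 130,175) and the sliding jaw on the right. I'll go to the handle and measure the nut angle.

```bash
python3 - <<'E'
from h import *
plan(.505,-.3605,.13,182.5)
for n in("top","scene"):
    p=camera(n)
    Q=region(p,.59,.69,-.18,-.09,.0235 if n=="top" else .021,.036)
    c=np.mean([Q[:,:2].min(0),Q[:,:2].max(0)],0); hull=cv2.convexHull(Q[:,:2].astype(np.float32))[:,0]
    from scipy.optimize import minimize
    # hexagon fit: support function of hull vs regular hexagon
    th=np.radians(np.arange(0,360,3)); D=np.c_[np.cos(th),np.sin(th)]; s=(hull@D.T).max(0)
    def f(v):
        k=v[2]+np.radians(60)*np.arange(6); C=v[:2]+v[3]*np.c_[np.cos(k),np.sin(k)]
        return ((C@D.T).max(0)-s)
    from scipy.optimize import least_squares
    b=min((least_squares(f,[*c,a,.0208]) for a in np.radians([0,15,30,45])),key=lambda r:r.cost)
    print(n,len(Q),b.x[:2].round(4),"corner deg",np.degrees(b.x[2])%60,"R",b.x[3].round(4),b.cost)
E
```

```text
turn z 3.9 deg, shift mm [ 130.5 -395.8   32.8]  (from [0.6181 0.0406 0.1628] yaw -173.64 tilt [-0.    -0.001])
top 143 [ 0.635  -0.1367] corner deg 34.24834337685791 R 0.0195 1.6424873258088146e-05
scene 160 [ 0.6458 -0.1237] corner deg 30.97391815307148 R 0.0305 0.003443004942671529
```

{"op": "jog_arm", "data": {
  "increments": [0,0,0,0,0,3.9,0,10.9,-33,2.7,0,0,0,0,10.9,-33,2.7,0,0,0,0,10.9,-33,2.7,0,0,0,0,10.9,-33,2.7,0,0,0,0,10.9,-33,2.7,0,0,0,0,10.9,-33,2.7,0,0,0,0,10.9,-33,2.7,0,0,0,0,10.9,-33,2.7,0,0,0,0,10.9,-33,2.7,0,0,0,0,10.9,-33,2.7,0,0,0,0,10.9,-33,2.7,0,0,0,0,10.9,-33,2.7,0,0,0,0,0,0,0,0,0,0,0,0,0,0,0,0,0,0]
}}

```text
time_s: 28.05
tool_pos: [0.5046, -0.3601, 0.1306]
tcp_rot: [3.141, -0.001, -3.099]
ft_force: [-0.1, 0.0, -0.1]
grip_width: 0.0855
gripper_force: 0.0
```

```bash
python3 - <<'E'
from h import *
plan(.505,-.3605,.042,182.5)
p=camera("scene")
Q=region(p,.4,.66,-.43,-.29,.0105,.018)
h=Q[(Q[:,0]<.53)&(Q[:,1]<-.33)&(Q[:,0]>.43)]
print(len(h)); k=np.polyfit(h[:,0],h[:,1],1); print("handle",k,np.degrees(np.arctan(k[0])), h.mean(0).round(4),rect(Q),Q.min(0).round(4),Q.max(0).round(4))
E
```

```text
turn z -0.1 deg, shift mm [-0.4 -0.4 88.6]  (from [ 0.5046 -0.3601  0.1306] yaw -177.56 tilt [-0.001 -0.001])
209
handle [ 0.07118038 -0.39514183] 4.071468208135581 [ 0.4868 -0.3605  0.0146] ([0.5078, -0.3648, 0.1944, 0.0775], 0.4) [ 0.4106 -0.403   0.0105] [ 0.6052 -0.3254  0.018 ]
```

{"op": "jog_arm", "data": {
  "increments": [0,0,25,0,0,0,0,0,0,25,0,0,0,0,0,0,20,0,0,0,0,0,0,12,0,0,0,0,0,0,6,0,0,0,0,0,0,0,0,0,0,0.4,0,0,0,0,0,0,0.8,0,0,0,0,0,0,1,0,0,0,0,0,0,1,0,0,0,0,0,0,1,0,0,0,0,0,0,1,0,0,0,0,0,0,1],
  "squeeze": 60
}}

```text
time_s: 29.6
tool_pos: [0.5049, -0.3606, 0.0432]
tcp_rot: [3.142, -0.0, -3.099]
ft_force: [0.4, 0.1, 0.6]
grip_width: 0.0003
gripper_force: 0.0
```

{"op": "jog_arm", "data": {
  "increments": [0,0,0,0,0,0,0,0,0,0,0,0,0,0,0,0,0,0,0,0,0,0,0,0,0,0,0,0,0,0,0,0,0,0,0,0,0,8,0,0,0,0,0,0,7,0,0,0,0,0,0,0,0,0,0,0,0,0,0,0,0,0,0.5,0,0,0,0,0,0,0.7,0,0,0,0,0,0,1,0,0,0,0,0,0,1,0,0,0,0,0,0,1,0,0,0,0,0,0,1]
}}

```text
time_s: 31.35
tool_pos: [0.5051, -0.3607, 0.0289]
tcp_rot: [-3.141, 0.0, -3.099]
ft_force: [-3.0, 2.4, 10.3]
grip_width: 0.0358
gripper_force: 58.8
```

Width 36 mm isn't the 22 mm handle, so this is probably the flared neck. I'll look before going on.

```bash
python3 - <<'E'
from h import *
p=camera("scene"); save(p,"s7.png",(120,130,260,270),4)
E
```

```text
(no output)
```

View pics/s7.png

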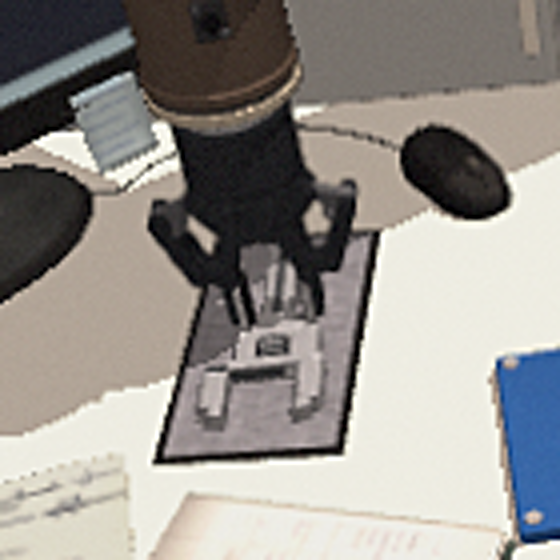

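The fingers are on the flared neck just behind the worm block (crop px 275,310). I'll open, go back 26 mm to the handle middle and grip again.

{"op": "jog_arm", "data": {
  "increments": [0,0,0,0,0,0,0,0,0,0,0,0,0,0,0,0,0,0,0,0,0,0,0,0,0,0,0,0,0,0,0,0,0,0,0,13,0,0,0,0,0,0,13,0,0,0,0,0,0,0,0,0,0,0,0,0.5,0,0,0,0,0,0,0.7,0,0,0,0,0,0,1,0,0,0,0,0,0,1,0,0,0,0,0,0,1,0,0,0,0,0,0,1]
}}

```text
time_s: 33.02
tool_pos: [0.4794, -0.362, 0.0285]
tcp_rot: [-3.141, 0.001, -3.098]
ft_force: [-0.8, -0.8, 6.0]
grip_width: 0.0202
gripper_force: 59.1
```

{"op": "jog_arm", "data": {
  "increments": [0,0,0,0,0,0,1,0,0,0,0,0,0,1,0,0,-10,0,0,0,1,0,0,-20,0,0,0,1,0,0,-25,0,0,0,1,0,0,-25,0,0,0,1,0,0,0,0,0,0,1,0,0,0,0,0,0,1],
  "squeeze": 110
}}

```text
time_s: 34.02
tool_pos: [0.4788, -0.3616, 0.1082]
tcp_rot: [3.142, -0.0, -3.099]
ft_force: [0.6, 0.4, -3.4]
grip_width: 0.018
gripper_force: 108.2
```

```bash
python3 - <<'E'
from h import *
s=observe(); print(s["grip_width"],s["ft_force"],s["wrist_torque"],s["tool_pos"],s["tcp_rot"])
for n in("top","scene"):
    p=camera(n)
    Q=region(p,.505,.66,-.43,-.29,.06,.125)
    if len(Q)<10: print(n,len(Q)); continue
    k=np.linalg.lstsq(np.c_[Q[:,:2],np.ones(len(Q))],Q[:,2],rcond=None)[0]
    print(n,len(Q),"plane",k.round(3),Q.min(0).round(4),Q.max(0).round(4),rect(Q))
    save(p,"x_%s.png"%n)
    if n=="scene": save(p,"s8.png",(120,130,260,270),4)
E
```

```text
0.018040591346500913 [ 0.5972632   0.37263933 -3.35590441] [0.02956267 0.11321317 0.05240953] [ 0.47876402 -0.36155602  0.10816292] [ 3.14155177e+00 -5.92243284e-05 -3.09852788e+00]
top 648 plane [-0.018 -0.002  0.105] [ 0.5064 -0.4001  0.082 ] [ 0.603  -0.3219  0.1082] ([0.5544, -0.3614, 0.0952, 0.0778], 1.7)
scene 531 plane [-0.056  0.019  0.13 ] [ 0.505  -0.3989  0.0772] [ 0.6071 -0.3219  0.1033] ([0.5558, -0.361, 0.1008, 0.0766], 2.0)
```

View pics/s8.png

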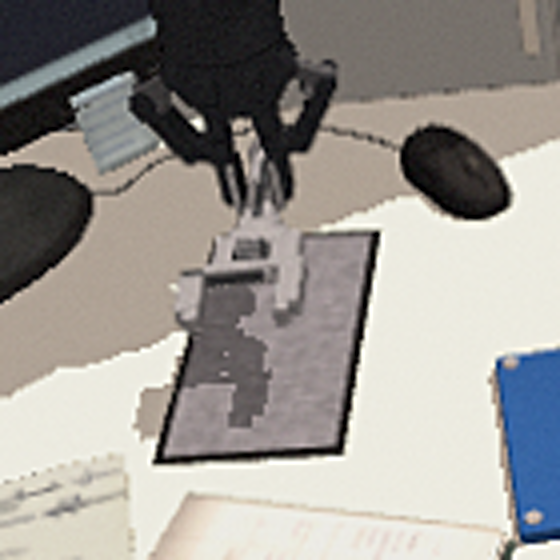

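The wrench is held level, with its tips at x≈0.605 (snug 106 mm ahead of the TCP). I'll plan the carry to the nut and check the jaw opening.

```bash
python3 - <<'E'
from h import *
s=observe(); yw=s["tcp_rot"][2]+np.pi; o=np.array(s["tool_pos"][:2]); M=R.from_euler("z",yw).as_matrix()[:2,:2]
for n in("top","scene"):
    p=camera(n); Q=region(p,.505,.66,-.43,-.29,.075,.12); L=(Q[:,:2]-o)@M*1e3
    t=L[(L[:,0]>96)&(L[:,0]<122)]; a=t[t[:,1]>0];b=t[t[:,1]<0]
    print(n,"fixed",np.percentile(a[:,1],[2,98]).round(1),"slide",np.percentile(b[:,1],[2,98]).round(1),"tip",np.percentile(a[:,0],98),L[:,0].max())
plan(.5434,-.1951,.108,214.5)
E
```

```text
top fixed [19.7 35. ] slide [-40.1 -25.3] tip 121.04166099314432 123.72540854679575
scene fixed [18.4 34.7] slide [-41.2 -27.6] tip 120.87054339912875 128.6347957725564
turn z -32.0 deg, shift mm [-147.7  100.3   -0.6]  (from [ 0.4785 -0.3614  0.1074] yaw -177.54 tilt [-0.001 -0.001])
```

{"op": "jog_arm", "data": {
  "increments": [0,0,0,0,0,-8,1,0,0,0,0,0,-8,1,0,0,0,0,0,-8,1,0,0,0,0,0,-8,1,-24.6,16.7,0,0,0,0,1,-24.6,16.7,0,0,0,0,1,-24.6,16.7,0,0,0,0,1,-24.6,16.7,0,0,0,0,1,-24.6,16.7,0,0,0,0,1,-24.6,16.7,0,0,0,0,1,0,0,20,0,0,0,1,0,0,20,0,0,0,1,0,0,0,0,0,0,1,0,0,0,0,0,0,1]
}}

```text
time_s: 35.98
tool_pos: [0.544, -0.1957, 0.0684]
tcp_rot: [3.141, -0.0, -2.54]
ft_force: [0.5, 0.8, -3.1]
grip_width: 0.0187
gripper_force: 108.2
```

```bash
python3 - <<'E'
from h import *
plan(.5434,-.1951,.0405,214.5)
s=observe(); yw=s["tcp_rot"][2]+np.pi; o=np.array(s["tool_pos"][:2]); M=R.from_euler("z",yw).as_matrix()[:2,:2]
for n in("top","scene"):
    p=camera(n); Q=region(p,.5,.72,-.25,-.07,.022,.12); L=np.c_[(Q[:,:2]-o)@M,Q[:,2]]*1e3
    t=L[(L[:,0]>96)&(L[:,0]<122)&(L[:,2]>42)]; a=t[t[:,1]>0];b=t[t[:,1]<0]
    print(n,"fixed",np.percentile(a[:,1],[2,98]).round(1),"slide",np.percentile(b[:,1],[2,98]).round(1),"z",np.percentile(t[:,2],[2,50,98]))
    k=L[(L[:,2]<36)&(np.abs(L[:,1])<27)&(L[:,0]>75)]; print("nut",len(k),k[:,:2].min(0),k[:,:2].max(0))
save(camera("top"),"t9.png",(310,130,410,210),6)
E
```

```text
turn z -0.0 deg, shift mm [ 0.2  0.8 27.9]  (from [ 0.544  -0.1957  0.0684] yaw -145.54 tilt [-0. -0.])
top fixed [17.9 33.6] slide [-42.6 -27.3] z [46.42093418 56.80645985 61.03174356]
nut 194 [ 89.2973489  -20.99801188] [201.58243056  26.95849618]
scene fixed [16.5 31.4] slide [-44.3 -29.6] z [43.46896485 54.63432715 58.06941667]
nut 257 [ 90.22185229 -21.92807193] [205.99301884  26.81396402]
```

View pics/t9.png

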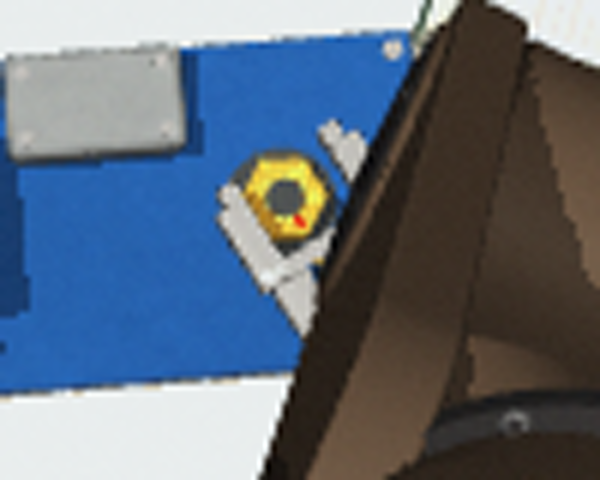

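Seen from above, the jaws straddle the nut (px 288,195) with the sliding jaw at (345,150). A +2 mm shift towards the fixed side will centre it. Lowering in stages.

{"op": "jog_arm", "data": {
  "increments": [0,2.2,5,0,0,0,1,0,0,5,0,0,0,1,0,0,4,0,0,0,1,0,0,3,0,0,0,1,0,0,2,0,0,0,1,0,0,0,0,0,0,1]
}}

```text
time_s: 36.88
tool_pos: [0.5426, -0.1938, 0.049]
tcp_rot: [3.141, -0.0, -2.54]
ft_force: [0.0, 0.2, -3.0]
grip_width: 0.0182
gripper_force: 108.2
```

```bash
python3 - <<'E'
from h import *
s=observe(); print(s["ft_force"],s["wrist_torque"],s["tool_pos"])
E
```

```text
[ 0.04224675  0.20922128 -2.96162907] [-0.08043943  0.10477955 -0.06123007] [ 0.54261909 -0.19375944  0.04902313]
```

No contact with the jaws already about 4 mm below the nut's top. Go on down.

{"op": "jog_arm", "data": {
  "increments": [0,0,3,0,0,0,1,0,0,3,0,0,0,1,0,0,2,0,0,0,1,0,0,2,0,0,0,1,0,0,1,0,0,0,1,0,0,0,0,0,0,1]
}}

```text
time_s: 37.62
tool_pos: [0.5426, -0.1938, 0.0382]
tcp_rot: [3.142, -0.0, -2.54]
ft_force: [-0.2, 0.5, -2.1]
grip_width: 0.0186
gripper_force: 108.4
```

{"op": "jog_arm", "data": {
  "increments": [0,0,1,0,0,0,1,0,0,0.5,0,0,0,1,0,0,0,0,0,0,1]
}}

```text
time_s: 38.0
tool_pos: [0.5426, -0.1939, 0.0371]
tcp_rot: [-3.141, -0.0, -2.54]
ft_force: [-5.3, -1.7, 8.6]
grip_width: 0.0187
gripper_force: 109.8
```

{"op": "jog_arm", "data": {
  "increments": [0,0,0,0,0,0,0.6,0,0,0,0,0,0,0.3,0,0,0,0,0,0,0,0,0,0,0,0,0,0,0,0,0,0,0,0,0,0,0,-20,0,0,0,0,0,0,-40,0,0,0,0,0,0,-40,0,0,0,0,40,0,0,0,0,0,0,40,0,0,0,0,0,0,0,0,0,0,0,0,1,0,0,0,0,0,0,1,0,0,0,0,0,0,1]
}}

```text
time_s: 39.62
tool_pos: [0.4775, -0.2387, 0.1367]
tcp_rot: [-3.141, 0.0, -2.539]
ft_force: [-0.1, 0.4, 0.4]
grip_width: 0.032
gripper_force: 0.0
```

```bash
cat >> h.py <<'E'
def wrench(p,box=(.42,.72,-.3,-.07),z=(.021,.0285),yaw0=34.5,nut=(.6355,-.1367)):
    """wrench axis line on plate: fit handle, report snug-frame estimates about the nut"""
    Q=region(p,*box,*z); c=np.radians(yaw0); M=np.array([[np.cos(c),-np.sin(c)],[np.sin(c),np.cos(c)]])
    L=(Q[:,:2]-np.array(nut))@M; h=L[(L[:,0]<-.085)&(np.abs(L[:,1])<.035)]
    k=np.polyfit(h[:,0],h[:,1],1); print("handle n",len(h),"yaw",yaw0+np.degrees(np.arctan(k[0])),"y at nut mm",1e3*k[1],"end x",1e3*np.percentile(h[:,0],1))
    t=L[(L[:,0]>-.002)&(L[:,0]<.03)]; a=t[(t[:,1]>.01)&(t[:,1]<.05)];b=t[(t[:,1]<-.01)&(t[:,1]>-.06)]
    if len(a)>5 and len(b)>5: print("fixed",np.percentile(a[:,1],[2,98]).round(4),"slide",np.percentile(b[:,1],[2,98]).round(4),"tip",np.percentile(a[:,0],98).round(4))
    W=region(p,*box,.0295,.037); l=(W[:,:2]-np.array(nut))@M; w=l[(l[:,0]>-.07)&(l[:,0]<-.028)&(np.abs(l[:,1])<.03)]
    if len(w)>3: print("worm",len(w),np.percentile(w,[5,50,95],axis=0).round(4).tolist())
    return L
E
python3 - <<'E'
from h import *
s=observe(); print(s["tool_pos"],s["grip_width"])
for n in("top","scene"):
    p=camera(n); print(n); wrench(p)
    save(p,"a_%s.png"%n,(300,120,420,230) if n=="top" else (220,170,340,270),5)
E
```

```text
[ 0.4775006  -0.23874696  0.1366771 ] 0.031967086245908875
top
handle n 200 yaw 33.63751444182711 y at nut mm 5.458017588551469 end x -172.01897207762067
fixed [0.0106 0.036 ] slide [-0.032  -0.0116] tip 0.0117
worm 77 [[-0.0637, -0.0142], [-0.0432, 0.0076], [-0.0298, 0.0269]]
scene
handle n 117 yaw 33.0549899115047 y at nut mm 2.544053660757795 end x -170.24275363417587
fixed [0.0108 0.0378] slide [-0.0378 -0.0103] tip 0.0186
worm 26 [[-0.0512, -0.0022], [-0.0442, 0.0053], [-0.0385, 0.0117]]
```

View pics/a_scene.png

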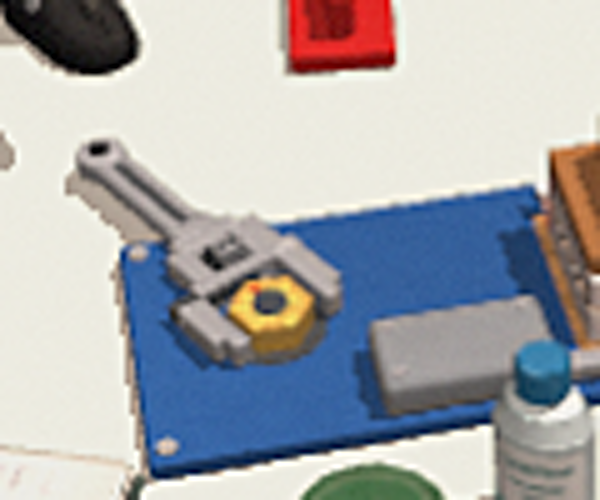

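The wrench sits flat over the nut, with the worm block at crop px (225,250). Now close the fingers and come down on the worm.

```bash
python3 - <<'E'
from h import *
plan(.5903,-.1621,.066,213.7)
E
```

```text
turn z 0.8 deg, shift mm [-136.5    1.    70.6]  (from [ 0.4773 -0.2386  0.1366] yaw -145.48 tilt [0. 0.])
```

{"op": "jog_arm", "data": {
  "increments": [0,0,0,0,0,0.8,1,-34,0.3,0,0,0,0,1,-34,0.3,0,0,0,0,1,-34,0.2,0,0,0,0,1,-34,0.2,0,0,0,0,1,0,0,25,0,0,0,1,0,0,25,0,0,0,1,0,0,20,0,0,0,1,0,0,0,0,0,0,1,0,0,0,0,0,0,1]
}}

```text
time_s: 40.98
tool_pos: [0.5898, -0.1629, 0.0673]
tcp_rot: [-3.141, 0.0, -2.554]
ft_force: [0.2, -0.2, -0.2]
grip_width: 0.0001
gripper_force: 0.0
```

{"op": "jog_arm", "data": {
  "increments": [0,0,2,0,0,0,1,0,0,2,0,0,0,1,0,0,2,0,0,0,1,0,0,0,0,0,0,1]
}}

```text
time_s: 41.48
tool_pos: [0.5893, -0.1628, 0.0606]
tcp_rot: [3.141, -0.0, -2.554]
ft_force: [-0.9, -0.5, 0.3]
grip_width: -0.0002
gripper_force: 0.0
```

{"op": "jog_arm", "data": {
  "increments": [0,0,2,0,0,0,1,0,0,1,0,0,0,1,0,0,1,0,0,0,1,0,0,0,0,0,0,1]
}}

```text
time_s: 41.98
tool_pos: [0.5893, -0.1628, 0.0566]
tcp_rot: [3.141, -0.0, -2.554]
ft_force: [-1.7, 0.2, 0.1]
grip_width: 0.0
gripper_force: 0.0
```

{"op": "jog_arm", "data": {
  "increments": [0,0,1,0,0,0,1,0,0,0.5,0,0,0,1,0,0,0,0,0,0,1]
}}

```text
time_s: 42.35
tool_pos: [0.5893, -0.1628, 0.0552]
tcp_rot: [3.142, -0.0, -2.554]
ft_force: [-0.8, 0.3, 0.7]
grip_width: 0.0001
gripper_force: 0.0
```

{"op": "jog_arm", "data": {
  "increments": [0,0,0.7,0,0,0,1,0,0,0,0,0,0,1]
}}

```text
time_s: 42.6
tool_pos: [0.5894, -0.1629, 0.0549]
tcp_rot: [-3.141, 0.0, -2.554]
ft_force: [-1.5, 0.6, 7.1]
grip_width: -0.0001
gripper_force: 3.5
```

{"op": "jog_arm", "data": {
  "increments": [0,0,0.6,0,0,0,1,0,0,0,0,0,0,1]
}}

```text
time_s: 42.85
tool_pos: [0.5895, -0.1629, 0.0547]
tcp_rot: [-3.141, 0.0, -2.554]
ft_force: [-4.0, 1.4, 15.6]
grip_width: 0.0002
gripper_force: 7.4
```

Contact on the worm at the expected height. Drag towards the jaws.

{"op": "jog_arm", "data": {
  "increments": [0,0,-0.3,0,0,0,1,-2,0,0,0,0,0,1,-2,0,0,0,0,0,1,-2,0,0,0,0,0,1,-2,0,0,0,0,0,1]
}}

```text
time_s: 43.48
tool_pos: [0.596, -0.1585, 0.0548]
tcp_rot: [-3.141, -0.0, -2.554]
ft_force: [-4.6, 0.5, 12.5]
grip_width: -0.0
gripper_force: 5.7
```

{"op": "jog_arm", "data": {
  "increments": [-2,0,0,0,0,0,1,-2,0,0,0,0,0,1,-2,0,0,0,0,0,1,-2,0,0,0,0,0,1]
}}

```text
time_s: 43.98
tool_pos: [0.6027, -0.154, 0.0546]
tcp_rot: [-3.141, -0.0, -2.554]
ft_force: [-1.8, -0.8, 4.1]
grip_width: 0.0003
gripper_force: 1.6
```

{"op": "jog_arm", "data": {
  "increments": [0,0,-10,0,0,0,1,17,0,0,0,0,0,1,0,0,0,0,0,0,1]
}}

```text
time_s: 44.35
tool_pos: [0.587, -0.1641, 0.0643]
tcp_rot: [3.141, -0.001, -2.555]
ft_force: [0.6, 0.9, -0.2]
grip_width: -0.0003
gripper_force: 0.0
```

```bash
python3 - <<'E'
from h import *
for n in("top","scene"):
    p=camera(n); print(n)
    L=(lambda Q:(Q[:,:2]-np.array([.6355,-.1367])))(region(p,.58,.7,-.2,-.07,.02,.0285))
    c=np.radians(34); L=L@np.array([[np.cos(c),-np.sin(c)],[np.sin(c),np.cos(c)]])*1e3
    t=L[(L[:,0]>12)&(L[:,0]<24)]; print("jaws y hist",np.histogram(t[:,1],bins=np.arange(-50,51,5)))
    if n=="scene": save(p,"b_scene.png",(220,170,340,270),5)
E
```

```text
top
jaws y hist (array([0, 0, 0, 0, 0, 0, 0, 0, 0, 0, 0, 0, 0, 0, 0, 0, 0, 0, 0, 0]), array([-50, -45, -40, -35, -30, -25, -20, -15, -10,  -5,   0,   5,  10,
        15,  20,  25,  30,  35,  40,  45,  50]))
scene
jaws y hist (array([0, 0, 0, 0, 6, 5, 1, 6, 6, 8, 8, 3, 3, 1, 5, 4, 2, 0, 0, 0]), array([-50, -45, -40, -35, -30, -25, -20, -15, -10,  -5,   0,   5,  10,
        15,  20,  25,  30,  35,  40,  45,  50]))
```

View pics/b_scene.png

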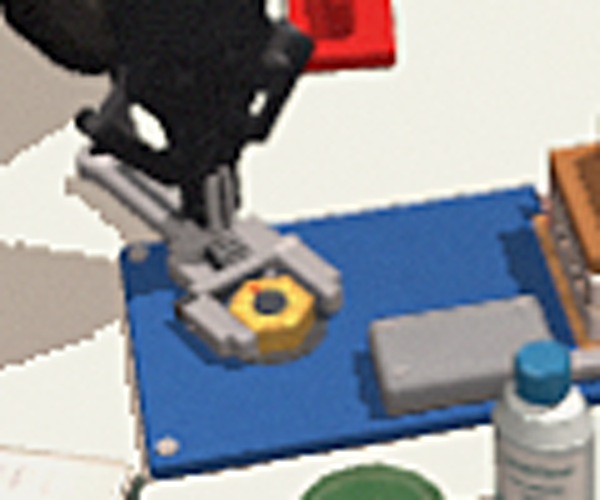

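The sliding jaw has moved in towards the nut (px 215,325), but a gap is left. Second stroke.

{"op": "jog_arm", "data": {
  "increments": [-2,0,8,0,0,0,1,0,0,2.1,0,0,0,1,-2,0,0,0,0,0,1,-2,0,0,0,0,0,1,-2,0,0,0,0,0,1,-2,0,0,0,0,0,1]
}}

```text
time_s: 45.2
tool_pos: [0.5976, -0.1582, 0.0547]
tcp_rot: [-3.14, 0.001, -2.554]
ft_force: [-3.6, -4.0, 16.7]
grip_width: 0.0003
gripper_force: 8.4
```

{"op": "jog_arm", "data": {
  "increments": [-2,0,0,0,0,0,1,-2,0,0,0,0,0,1,-2,0,0,0,0,0,1,-2,0,0,0,0,0,1]
}}

```text
time_s: 45.7
tool_pos: [0.6043, -0.1537, 0.0542]
tcp_rot: [-3.141, 0.001, -2.554]
ft_force: [-0.5, -2.4, 5.2]
grip_width: -0.0003
gripper_force: 2.2
```

{"op": "jog_arm", "data": {
  "increments": [0,0,-10,0,0,0,1,14,0,0,0,0,0,1,0,0,8,0,0,0,1,0,0,2.1,0,0,0,1,-2,0,0,0,0,0,1,-2,0,0,0,0,0,1,-2,0,0,0,0,0,1]
}}

```text
time_s: 46.58
tool_pos: [0.5973, -0.1584, 0.0546]
tcp_rot: [-3.14, 0.001, -2.554]
ft_force: [-3.8, -4.6, 18.8]
grip_width: -0.0005
gripper_force: 9.6
```

{"op": "jog_arm", "data": {
  "increments": [-2,0,0,0,0,0,1,-2,0,0,0,0,0,1,-2,0,0,0,0,0,1]
}}

```text
time_s: 46.95
tool_pos: [0.6022, -0.1556, 0.0546]
tcp_rot: [-3.14, 0.0, -2.554]
ft_force: [-4.8, -10.2, 17.7]
grip_width: -0.0
gripper_force: 8.4
```

{"op": "jog_arm", "data": {
  "increments": [-2,0,0,0,0,0,1,0,0,-15,0,0,0,1,0,0,-25,0,0,0,1,40,0,-20,0,0,0,1,40,0,0,0,0,0,1,50,0,0,0,0,0,1,0,0,0,0,0,0,1,0,0,0,0,0,0,1]
}}

```text
time_s: 47.95
tool_pos: [0.4957, -0.2257, 0.1144]
tcp_rot: [-3.141, 0.0, -2.555]
ft_force: [1.3, 0.4, -0.0]
grip_width: -0.0002
gripper_force: 0.0
```

```bash
python3 - <<'E'
from h import *
f=[]
for n in("top","scene"):
    p=camera(n); print(n); wrench(p)
    c=(320,130,400,230) if n=="top" else (230,180,310,280)
    f.append(cv2.resize(p["frame"][c[1]:c[3],c[0]:c[2],::-1],None,fx=5,fy=5,interpolation=cv2.INTER_CUBIC))
cv2.imwrite("pics/c.png",np.hstack(f))
E
```

```text
top
handle n 126 yaw 26.69419688277024 y at nut mm -6.257718875809781 end x -138.6375448316793
fixed [0.0107 0.0338] slide [-0.0336 -0.0111] tip 0.0169
worm 50 [[-0.0666, -0.0122], [-0.0456, 0.0047], [-0.0328, 0.0193]]
scene
handle n 170 yaw 30.16840846167014 y at nut mm -2.1932730012251413 end x -171.4849459224149
fixed [0.0105 0.0337] slide [-0.0347 -0.0112] tip 0.0193
worm 22 [[-0.0481, -0.0048], [-0.0426, 0.002], [-0.0379, 0.0107]]
```

View pics/c.png

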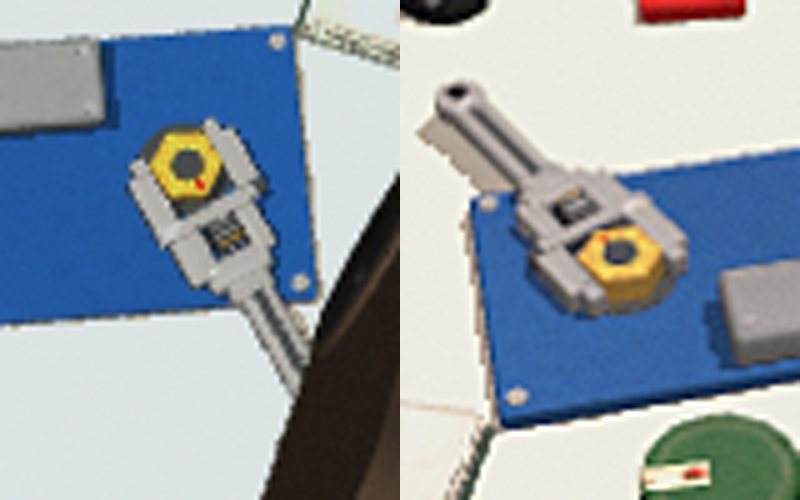

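The jaws now look closed on the nut. One more stroke to confirm they stall.

```bash
python3 - <<'E'
from h import *
plan(.594,-.1622,.0648,211.5)
E
```

```text
turn z 2.2 deg, shift mm [-116.4    2.6   49.3]  (from [ 0.4961 -0.2252  0.1141] yaw -146.31 tilt [0. 0.])
```

{"op": "jog_arm", "data": {
  "increments": [0,0,0,0,0,2.2,1,-39,0.9,0,0,0,0,1,-39,0.9,0,0,0,0,1,-38.5,0.8,9,0,0,0,1,0,0,20,0,0,0,1,0,0,20,0,0,0,1,0,0,0,0,0,0,1,0,0,8,0,0,0,1,0,0,1,0,0,0,1,0,0,0,0,0,0,1]
}}

```text
time_s: 49.3
tool_pos: [0.5935, -0.1626, 0.0564]
tcp_rot: [-3.141, 0.0, -2.593]
ft_force: [-0.2, 0.1, 0.4]
grip_width: -0.0004
gripper_force: 0.0
```

```bash
python3 -c "
from h import *
print(observe()['tool_pos'],observe()['ft_force'])"
```

```text
[ 0.59351297 -0.16255214  0.05635769] [-0.23571579  0.07071961  0.35724848]
```

{"op": "jog_arm", "data": {
  "increments": [0,0,1,0,0,0,1,0,0,1.2,0,0,0,1,0,0,0,0,0,0,1,-2,0,0,0,0,0,1,-2,0,0,0,0,0,1]
}}

```text
time_s: 49.92
tool_pos: [0.5964, -0.1609, 0.0547]
tcp_rot: [-3.141, -0.001, -2.592]
ft_force: [-8.7, -6.6, 16.4]
grip_width: 0.0001
gripper_force: 8.1
```

{"op": "jog_arm", "data": {
  "increments": [-2,0,0,0,0,0,1,-2,0,0,0,0,0,1]
}}

```text
time_s: 50.18
tool_pos: [0.5997, -0.159, 0.0547]
tcp_rot: [-3.141, -0.001, -2.592]
ft_force: [-7.2, -4.4, 15.3]
grip_width: -0.0
gripper_force: 7.8
```

{"op": "jog_arm", "data": {
  "increments": [-2,0,0,0,0,0,1,-2,0,0,0,0,0,1]
}}

```text
time_s: 50.42
tool_pos: [0.6034, -0.1567, 0.0546]
tcp_rot: [-3.141, -0.0, -2.592]
ft_force: [-5.2, -2.3, 11.3]
grip_width: 0.0002
gripper_force: 5.7
```

The drag force was about 10 N from the start, twice the free-rolling value, so the worm is stalled and the jaws are snug. Back off and measure the handle.

{"op": "jog_arm", "data": {
  "increments": [0,0,-25,0,0,0,1,0,0,-40,0,0,0,0,40,0,0,0,0,0,0,40,-10,0,0,0,0,0,0,-40,0,0,0,0,0,0,-40,0,0,0,0,0,0,0,0,0,0,0,0,0,0,0,0,0,0,0]
}}

```text
time_s: 51.42
tool_pos: [0.5817, -0.2744, 0.1185]
tcp_rot: [3.141, -0.0, -2.593]
ft_force: [-1.0, 0.4, 0.3]
grip_width: 0.0857
gripper_force: 0.0
```

```bash
python3 - <<'E'
from h import *
for n in("top","scene"):
    p=camera(n); print(n); wrench(p,yaw0=31)
    Q=region(p,.42,.59,-.3,-.15,.0205,.0285); h=Q; k=np.polyfit(h[:,0],h[:,1],1)
    print(len(h),k,np.degrees(np.arctan(k[0])),h.min(0),h.max(0))
    np.save("w_%s.npy"%n,h)
    save(p,"d_%s.png"%n)
s=observe();print(s["tool_pos"],s["tcp_rot"])
E
```

```text
top
handle n 224 yaw 29.336265111626084 y at nut mm -1.5169551961900931 end x -172.3280907156795
fixed [0.0116 0.0333] slide [-0.0338 -0.0117] tip 0.017
worm 57 [[-0.0619, -0.0161], [-0.0459, 0.0014], [-0.0327, 0.0261]]
332 [ 0.58168179 -0.50480392] 30.18578428139071 [ 0.48214847 -0.22927597  0.02074386] [ 0.58769779 -0.15008931  0.0284934 ]
scene
handle n 177 yaw 31.116080075926696 y at nut mm 0.42807118999572175 end x -173.50889147435154
fixed [0.0104 0.0323] slide [-0.0345 -0.0109] tip 0.0168
worm 26 [[-0.0479, -0.0073], [-0.0423, 0.0004], [-0.0357, 0.0075]]
270 [ 0.59656161 -0.51525501] 30.81868011208045 [ 0.48506346 -0.23183226  0.02064131] [ 0.58941357 -0.15001032  0.02819908]
[ 0.58172244 -0.27383091  0.11868515] [ 3.14074450e+00 -4.08127737e-04 -2.59197737e+00]
```

```bash
python3 - <<'E'
from h import *
plan(.5407,-.1925,.0385,210.5)
E
```

```text
turn z 1.0 deg, shift mm [-5.9 90.9 80.2]  (from [ 0.5817 -0.2738  0.1187] yaw -148.51 tilt [-0.001 -0.   ])
```

{"op": "jog_arm", "data": {
  "increments": [0,0,0,0,0,1,0,-3,30,0,0,0,0,0,-3,30,0,0,0,0,0,0,31,0,0,0,0,0,0,0,20,0,0,0,0,0,0,25,0,0,0,0,0,0,20,0,0,0,0,0,0,15,0,0,0,0,0,0,0,0,0,0,0.5,0,0,0,0,0,0,0.7,0,0,0,0,0,0,1,0,0,0,0,0,0,1,0,0,0,0,0,0,1,0,0,0,0,0,0,1],
  "squeeze": 30
}}

```text
time_s: 53.28
tool_pos: [0.5417, -0.1935, 0.0395]
tcp_rot: [-3.141, 0.001, -2.61]
ft_force: [-0.1, 0.1, 5.6]
grip_width: 0.0208
gripper_force: 32.0
```

```bash
python3 - <<'E'
from h import *
s=observe(); p=np.array(s["tool_pos"][:2]); y=s["tcp_rot"][2]+np.pi
d=np.array([.6355,-.1367])-p; print(s["tool_pos"],np.degrees(y),np.hypot(*d),np.degrees(np.arctan2(d[1],d[0])),s["ft_force"],s["wrist_torque"],s["grip_width"])
E
```

```text
[ 0.54170165 -0.19345236  0.03950846] 30.46620750533251 0.10963101686859358 31.175887960805905 [-0.08135697  0.08956489  5.62089228] [-0.00397374  0.12429381  0.10142462] 0.02081990667614949
```

{"op": "jog_arm", "data": {
  "increments": [-0.1,3.8,0,0,0,2,1,-0.3,7.7,0,0,0,4,1,-0.3,7.7,0,0,0,4,1,-0.3,7.7,0,0,0,4,1,-0.3,7.7,0,0,0,4,1,0,0,0,0,0,0,1]
}}

```text
time_s: 54.02
tool_pos: [0.529, -0.161, 0.0395]
tcp_rot: [-3.141, 0.001, -2.925]
ft_force: [-2.2, 1.5, 6.9]
grip_width: 0.0208
gripper_force: 32.1
```

```bash
cat > st.py <<'E'
from h import *
s=observe(); p=np.array(s["tool_pos"][:2]); y=s["tcp_rot"][2]+np.pi
d=np.array([.6355,-.1367])-p; print(s["tool_pos"].round(4),np.degrees(y).round(2),np.hypot(*d).round(4),np.degrees(np.arctan2(d[1],d[0])).round(2),s["ft_force"].round(1),s["wrist_torque"].round(2),s["grip_width"].round(4))
E
python3 st.py
```

```text
Traceback (most recent call last):
  File "st.py", line 3, in <module>
    d=np.array([.6355,-.1367])-p; print(s["tool_pos"].round(4),np.degrees(y).round(2),np.hypot(*d).round(4),np.degrees(np.arctan2(d[1],d[0])).round(2),s["ft_force"].round(1),s["wrist_torque"].round(2),s["grip_width"].round(4))
                                                                                                                                                                                                         ^^^^^^^^^^^^^^^^^^^^^
AttributeError: 'float' object has no attribute 'round'
```

{"op": "jog_arm", "data": {
  "increments": [-0.3,7.7,0,0,0,4,1,-0.3,7.7,0,0,0,4,1,-0.3,7.7,0,0,0,4,1,-0.3,7.7,0,0,0,4,1,-0.3,7.7,0,0,0,4,1,-0.3,7.7,0,0,0,4,1,-0.3,7.7,0,0,0,4,1,0,0,0,0,0,0,1]
}}

```text
time_s: 55.02
tool_pos: [0.531, -0.1077, 0.0395]
tcp_rot: [-3.142, 0.001, 2.869]
ft_force: [-0.7, -0.7, 6.2]
grip_width: 0.0213
gripper_force: 32.2
```

```bash
sed -i 's/s\["grip_width"\].round(4)/s["grip_width"]/' st.py; python3 st.py
```

```text
[ 0.531  -0.1077  0.0395] 344.39 0.1084 -15.49 [-0.7 -0.7  6.2] [-0.15  0.12 -0.57] 0.021319477542552884
```

{"op": "jog_arm", "data": {
  "increments": [-0.1,3.8,0,0,0,2,1,-0.1,3.8,0,0,0,2,1,0,1.9,0,0,0,1,1,0,0,0,0,0,0,1]
}}

```text
time_s: 55.52
tool_pos: [0.5339, -0.0992, 0.0395]
tcp_rot: [-3.141, 0.001, 2.783]
ft_force: [-2.1, -5.8, 6.6]
grip_width: 0.021
gripper_force: 32.1
```

```bash
python3 st.py
```

```text
[ 0.5339 -0.0992  0.0395] 339.43 0.1083 -20.24 [-2.1 -5.8  6.6] [-1.17  0.36 -0.45] 0.0209559025938163
```

{"op": "jog_arm", "data": {
  "increments": [-0.1,3.8,0,0,0,2,1,0,0,0,0,0,0,1]
}}

```text
time_s: 55.78
tool_pos: [0.5354, -0.0957, 0.0395]
tcp_rot: [-3.141, 0.001, 2.747]
ft_force: [-2.2, -6.5, 6.1]
grip_width: 0.0208
gripper_force: 32.1
```

```bash
python3 st.py
```

```text
[ 0.5354 -0.0957  0.0395] 337.41 0.1082 -22.28 [-2.2 -6.5  6.1] [-1.13  0.32 -0.44] 0.02081487555194995
```

{"op": "jog_arm", "data": {
  "increments": [-0.1,3.8,0,0,0,2,1,0,0,0,0,0,0,1]
}}

```text
time_s: 56.02
tool_pos: [0.5369, -0.0922, 0.0395]
tcp_rot: [-3.141, 0.001, 2.712]
ft_force: [-1.9, -7.1, 5.9]
grip_width: 0.0209
gripper_force: 32.1
```

{"op": "jog_arm", "data": {
  "increments": [-0.1,2.8,0,0,0,1.5,1,0,0,0,0,0,0,1]
}}

```text
time_s: 56.28
tool_pos: [0.5381, -0.0897, 0.0395]
tcp_rot: [-3.141, 0.001, 2.686]
ft_force: [-2.3, -7.1, 6.7]
grip_width: 0.0209
gripper_force: 32.1
```

```bash
python3 st.py
```

```text
[ 0.5381 -0.0897  0.0395] 333.92 0.1081 -25.74 [-2.3 -7.1  6.7] [-1.36  0.41 -0.44] 0.020883637779074815
```

{"op": "jog_arm", "data": {
  "increments": [-0.1,2.8,0,0,0,1.5,1,0,0,0,0,0,0,1]
}}

```text
time_s: 56.52
tool_pos: [0.5394, -0.0873, 0.0395]
tcp_rot: [-3.141, 0.001, 2.66]
ft_force: [-2.4, -7.9, 5.9]
grip_width: 0.0208
gripper_force: 32.1
```

{"op": "jog_arm", "data": {
  "increments": [-0.1,1.9,0,0,0,1,1,0,0,0,0,0,0,1]
}}

```text
time_s: 56.78
tool_pos: [0.5402, -0.0858, 0.0395]
tcp_rot: [-3.141, 0.001, 2.643]
ft_force: [-3.9, -8.8, 7.2]
grip_width: 0.0208
gripper_force: 32.2
```

{"op": "jog_arm", "data": {
  "increments": [-0.1,1.9,0,0,0,1,1,0,0,0,0,0,0,1]
}}

```text
time_s: 57.02
tool_pos: [0.5411, -0.0841, 0.0394]
tcp_rot: [-3.141, 0.001, 2.626]
ft_force: [-4.0, -9.5, 6.6]
grip_width: 0.0208
gripper_force: 32.1
```

```bash
python3 st.py
```

```text
[ 0.5411 -0.0841  0.0394] 330.43 0.108 -29.12 [-4.  -9.5  6.6] [-1.57  0.61 -0.29] 0.020823313676509334
```

```bash
python3 - <<'E'
from h import *
f=[]
for n in("top","scene"):
    p=camera(n); 
    b=np.array([.617,.04]);c=np.radians(6.3);M=np.array([[np.cos(c),-np.sin(c)],[np.sin(c),np.cos(c)]])
    Q=region(p,.64,.72,0,.1,.03,.05); L=(Q[:,:2]-b)@M; L=L[(np.abs(L[:,1])<.03)&(L[:,0]>.044)]; print(n,"farfence",rect(L),np.percentile(L[:,0],[2,50,98]))
    Q=region(p,.55,.7,-.02,.11,.06,.073); L=(Q[:,:2]-b)@M; print("board",rect(L))
    cc=(275,130,385,230) if n=="top" else (235,180,345,280)
    f.append(cv2.resize(p["frame"][cc[1]:cc[3],cc[0]:cc[2],::-1],None,fx=3.6,fy=3.6,interpolation=cv2.INTER_CUBIC))
cv2.imwrite("pics/e.png",np.hstack(f))
E
```

```text
top farfence ([0.052, 0.0019, 0.0472, 0.0129], -88.7) [0.04582535 0.0489534  0.05379353]
board ([-0.0022, 0.0029, 0.0891, 0.06], -4.0)
scene farfence ([0.0504, 0.0002, 0.0568, 0.0126], -89.6) [0.04421464 0.05183223 0.05495165]
board ([-0.0018, -0.0008, 0.0917, 0.0623], -0.5)
```

View pics/e.png

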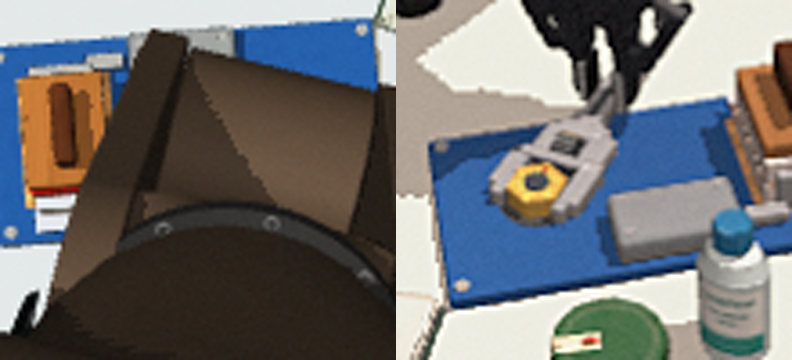

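```bash
python3 - <<'E'
from h import *
p=camera("scene")
P,u,v=cloud(p,p["range_z"]>0)
# hex nut orientation: yellow pixels at top height
H=cv2.cvtColor(p["frame"],cv2.COLOR_RGB2HSV)[v,u]
m=(H[:,0]>15)&(H[:,0]<36)&(H[:,1]>100)&(np.abs(P[:,0]-.636)<.04)&(np.abs(P[:,1]+.1367)<.04)&(P[:,2]>.0225)
print("nut",m.sum(),rect(P[m]),P[m].mean(0).round(4))
# wrench head edges
Q=region(p,.56,.68,-.19,-.07,.021,.0285)
c=np.radians(-26); L=(Q[:,:2]-np.array([.6355,-.1367]))@np.array([[np.cos(c),-np.sin(c)],[np.sin(c),np.cos(c)]])
hd=L[(L[:,0]<.02)&(L[:,0]>-.06)]
for s in(1,-1):
    b=np.arange(-.02,.018,.004); e=[]
    for a in b:
        t=hd[(hd[:,0]>=a)&(hd[:,0]<a+.004)]*[1,s]
        e.append(t[:,1].max() if len(t) else np.nan)
    k=np.polyfit(b+.002,e,1); print("edge",s,np.round(e,4),"yaw",-26+s*np.degrees(np.arctan(k[0])))
print(rect(hd))
w=region(p,.56,.66,-.17,-.07,.0295,.04); print("worm",len(w),np.median(w,0) if len(w) else 0)
if len(w): d=np.array([.6355,-.1367])-np.median(w,0)[:2]; print(np.degrees(np.arctan2(d[1],d[0])),np.hypot(*d))
E
```

```text
nut 116 ([0.637, -0.1369, 0.0414, 0.0373], 32.5) [ 0.6383 -0.1369  0.0269]
edge 1 [0.0371 0.0368 0.0357 0.0345 0.0358 0.0351 0.0558 0.0563 0.0577 0.0626] yaw 13.411332520099073
edge -1 [0.0325 0.0288 0.032  0.0328 0.0327 0.0293 0.0332 0.0278 0.0283 0.0223] yaw -15.857637154084077
([-0.0202, 0.014, 0.0956, 0.0793], -88.8)
worm 43 [ 0.60156184 -0.1147209   0.03098941]
-32.92798176183767 0.040433642632547624
```

The nut's axis now reads -27.5° (about 62° turned) and the far fence's inner face is ≈46 mm from the bay, so it is home against the stop. Next I'll relax the grip, regrip and draw the wrench off backwards along the flats.

{"op": "jog_arm", "data": {
  "increments": [0,0,0,0,0,0,0.5,0,0,0,0,0,0,0.4,0,0,0,0,0,0,0.4,0,-3,0,0,0,-1.5,0.4,0,0,0,0,0,0,0.7,0,0,0,0,0,0,1,0,0,0,0,0,0,1,0,0,0,0,0,0,1],
  "squeeze": 40
}}

```text
time_s: 58.18
tool_pos: [0.5395, -0.0861, 0.0389]
tcp_rot: [-3.142, -0.0, 2.652]
ft_force: [-2.3, -1.3, 3.8]
grip_width: 0.0205
gripper_force: 39.6
```

```bash
python3 st.py
```

```text
[ 0.5395 -0.0861  0.0389] 331.96 0.1085 -27.79 [-2.3 -1.3  3.8] [-0.28  0.29 -0.12] 0.020520540234610533
```

{"op": "jog_arm", "data": {
  "increments": [0,0,0,0,0,0,1,4,0,-0.2,0,0,0,1,5,0,0,0,0,0,1,0,0,0,0,0,0,1],
  "squeeze": 80
}}

```text
time_s: 58.68
tool_pos: [0.5325, -0.082, 0.0392]
tcp_rot: [3.141, 0.002, 2.652]
ft_force: [3.6, -2.1, 0.8]
grip_width: 0.0188
gripper_force: 78.6
```

```bash
python3 st.py
```

```text
[ 0.5325 -0.082   0.0392] 331.96 0.1166 -27.96 [ 3.6 -2.1  0.8] [-0.51 -0.49 -0.15] 0.018808100814194904
```

Slides freely. Continue off the nut and lift.

{"op": "jog_arm", "data": {
  "increments": [6,0,0,0,0,0,1,6,0,0,0,0,0,1,6,0,0,0,0,0,1,6,0,0,0,0,0,1,6,0,0,0,0,0,1,6,0,0,0,0,0,1,5,0,0,0,0,0,1,0,0,0,0,0,0,1],
  "squeeze": 110
}}

```text
time_s: 59.68
tool_pos: [0.4943, -0.0622, 0.0389]
tcp_rot: [-3.141, -0.002, 2.652]
ft_force: [-2.2, 0.9, 2.4]
grip_width: 0.0181
gripper_force: 108.3
```

{"op": "jog_arm", "data": {
  "increments": [0,0,-5,0,0,0,1,0,0,-10,0,0,0,1,0,0,-20,0,0,0,1,0,0,-25,0,0,0,1,0,0,0,0,0,0,1,0,0,0,0,0,0,1]
}}

```text
time_s: 60.42
tool_pos: [0.4952, -0.0625, 0.0988]
tcp_rot: [-3.142, -0.0, 2.652]
ft_force: [-0.3, 0.6, -2.8]
grip_width: 0.0182
gripper_force: 108.2
```

```bash
python3 st.py; python3 - <<'E'
from h import *
s=observe(); yw=s["tcp_rot"][2]-np.pi; o=np.array(s["tool_pos"][:2]); M=R.from_euler("z",yw).as_matrix()[:2,:2]
for n in("top","scene"):
    p=camera(n); Q=region(p,.46,.7,-.25,0,.06,.13); L=np.c_[(Q[:,:2]-o)@M,Q[:,2]]; L=L[(L[:,0]>.03)&(L[:,0]<.16)&(np.abs(L[:,1])<.05)]
    if len(L)>9: print(n,len(L),np.percentile(L,[1,99],axis=0).round(4).tolist(),rect(L))
    Q=region(p,.59,.69,-.18,-.09,.0235,.036); print("nut",len(Q),rect(Q))
    H=region(p,.36,.68,-.45,-.27,-.003,.007,((0,0,0),(180,60,165))); print("mat",len(H),rect(H))
E
```

```text
[ 0.4952 -0.0625  0.0988] 331.96 0.1587 -27.86 [-0.3  0.6 -2.8] [0.02 0.12 0.01] 0.01815971619334116
top 10 [[0.1184, 0.0198, 0.0818], [0.1251, 0.0278, 0.0872]] ([0.1224, 0.0243, 0.0084, 0.0054], -63.8)
nut 145 ([0.6348, -0.1371, 0.0395, 0.0345], -89.8)
mat 3443 ([0.5203, -0.3583, 0.3193, 0.1764], -0.0)
scene 546 [[0.0324, -0.0312, 0.0692], [0.1266, 0.0358, 0.0906]] ([0.0794, 0.0019, 0.0975, 0.0695], -1.1)
nut 143 ([0.6353, -0.1363, 0.0435, 0.036], -20.2)
mat 2380 ([0.4916, -0.3704, 0.2864, 0.1605], -8.3)
```

```bash
python3 - <<'E'
from h import *
p=camera("top"); c=np.array([[82,88],[286,98],[275,495],[68,487]])/5+[400,150]
W=px2w(p,c,z=.003); print(W.round(4).tolist(),W.mean(0).round(4))
plan(.479,-.3635,.10,178.3)
E
```

```text
[[0.6308, -0.3107, 0.003], [0.6285, -0.4279, 0.003], [0.4019, -0.4203, 0.003], [0.4029, -0.3037, 0.003]] [ 0.516  -0.3656  0.003 ]
turn z -26.3 deg, shift mm [   6.9 -301.4   -1.7]  (from [ 0.4949 -0.0625  0.0983] yaw 151.96 tilt [ 0.    -0.001])
```

{"op": "jog_arm", "data": {
  "increments": [0,0,0,0,0,-8.8,1,0,0,0,0,0,-8.8,1,0,0,0,0,0,-8.7,1,0.7,-30,0,0,0,0,1,0.7,-30,0,0,0,0,1,0.7,-30,0,0,0,0,1,0.7,-30,0,0,0,0,1,0.7,-30,0,0,0,0,1,0.7,-30,0,0,0,0,1,0.7,-30,0,0,0,0,1,0.7,-30,0,0,0,0,1,0.7,-30,0,0,0,0,1,0.7,-31,0,0,0,0,1,0,0,25,0,0,0,1,0,0,25,0,0,0,1,0,0,0,0,0,0,1,0,0,0,0,0,0,1]
}}

```text
time_s: 62.7
tool_pos: [0.4794, -0.3632, 0.0492]
tcp_rot: [3.141, -0.0, 3.111]
ft_force: [0.5, 0.6, -3.4]
grip_width: 0.0178
gripper_force: 108.5
```

```bash
python3 - <<'E'
from h import *
plan(.479,-.3635,.0305,178.3)
E
```

```text
turn z -0.0 deg, shift mm [ 0.4 -0.3 18.7]  (from [ 0.4794 -0.3632  0.0492] yaw 178.27 tilt [-0. -0.])
```

{"op": "jog_arm", "data": {
  "increments": [0,0,8,0,0,0,1,0,0,6,0,0,0,1,0,0,3,0,0,0,1,0,0,1,0,0,0,1,0,0,1,0,0,0,1,0,0,0,0,0,0,1]
}}

```text
time_s: 63.45
tool_pos: [0.4792, -0.3632, 0.0303]
tcp_rot: [3.142, -0.0, 3.111]
ft_force: [-1.9, 1.3, 1.3]
grip_width: 0.0182
gripper_force: 109.3
```

Contact. Release, lift away and check everything.

{"op": "jog_arm", "data": {
  "increments": [0,0,0,0,0,0,0.7,0,0,0,0,0,0,0.5,0,0,0,0,0,0,0.2,0,0,0,0,0,0,0,0,0,0,0,0,0,0,0,0,-20,0,0,0,0,0,0,-40,0,0,0,0,0,0,-50,0,0,0,0,0,0,-50,0,0,0,0,0,50,0,0,0,0,0,0,50,0,0,0,0,0,0,40,0,0,0,0,0,0,0,0,0,0,0,0]
}}

```text
time_s: 65.08
tool_pos: [0.4834, -0.2209, 0.1914]
tcp_rot: [3.142, 0.0, 3.114]
ft_force: [0.4, -0.9, 0.9]
grip_width: 0.0854
gripper_force: 0.0
```

```bash
python3 - <<'E'
from h import *
b=np.array([.617,.04]);c=np.radians(6.3);M=np.array([[np.cos(c),-np.sin(c)],[np.sin(c),np.cos(c)]])
print(observe()["tool_pos"])
for n in("top","scene"):
    p=camera(n)
    Q=region(p,.55,.7,-.02,.11,.06,.073); L=(Q[:,:2]-b)@M; print(n,"board",rect(L),np.median(Q[:,2]))
    Q=region(p,.65,.72,.0,.1,.03,.05); L=(Q[:,:2]-b)@M; L=L[(np.abs(L[:,1])<.03)&(L[:,0]>.044)]; print("fence",rect(L))
    Q=region(p,.59,.69,-.18,-.09,.0235 if n=="top" else .025,.036); print("nut",rect(Q))
    Q=region(p,.38,.66,-.43,-.29,.0115,.018); print("wrench",rect(Q),Q.min(0).round(3),Q.max(0).round(3),np.median(Q[:,2]))
    if n=="top": save(p,"final.png",(150,100,480,300),2.4)
E
```

```text
[ 0.48335923 -0.22090454  0.19139457]
top board ([-0.0019, 0.0017, 0.0862, 0.0621], 0.0) 0.0670739897204472
fence ([0.0496, 0.0017, 0.0475, 0.0097], -86.7)
nut ([0.635, -0.1366, 0.0379, 0.0357], 36.5)
wrench ([0.4261, -0.358, 0.0265, 0.0237], 65.5) [ 0.414 -0.372  0.012] [ 0.439 -0.346  0.018] 0.015359043687667606
scene board ([0.0003, -0.0013, 0.0897, 0.0634], -0.7) 0.06484974340768151
fence ([0.0501, 0.0003, 0.0582, 0.0118], -89.7)
nut ([0.6367, -0.1365, 0.0398, 0.0359], -19.3)
wrench ([0.5117, -0.3606, 0.1906, 0.0703], -4.2) [ 0.416 -0.402  0.012] [ 0.608 -0.33   0.018] 0.014934436822831965
```

View pics/final.png

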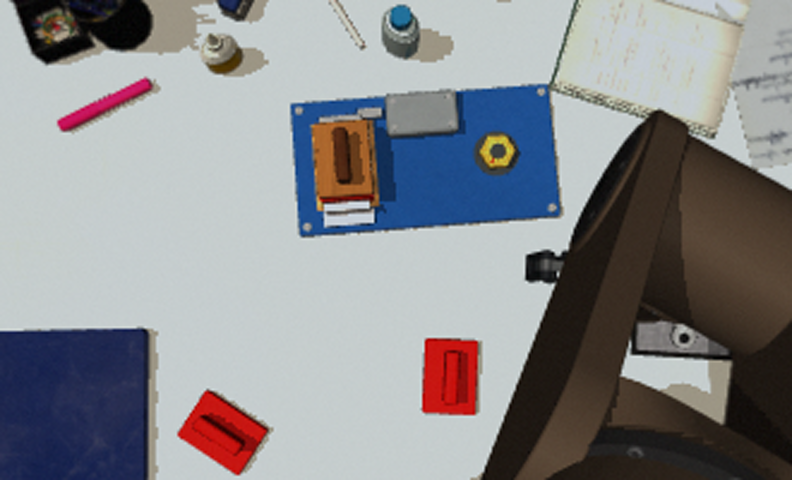

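The final view shows the board square on the pile (px 345,165) and the nut turned. The wrench lies flat on the mat (handle end at 683,338), the bystanders are untouched and the arm is clear.

```bash
python3 -c "
from rig import *
print(hand_in())"
```

```text
the job is handed in; nothing more can be done
None
```

The job is handed in (no verdict came back): both pads and the board are squared in the press, the nut is turned home by the cameras' measurement, and the wrench lies flat on the mat, all done in about 65 s of robot time.

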